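Set up the stamp tray on the office desk

ROBOT

A 6-joint arm with a two-finger parallel gripper is mounted at the origin on the work surface. World frame = base frame: x ahead of the robot, y to its left, z up, the work surface at z = 0. Lengths are in m, angles in degrees, forces in N, time in s.
With the tool pointing down it reaches from about 0.375 to 0.9 m from the base axis. Payload 3.1 kg.
Tool frame: the origin (TCP) lies midway between the tips of the shut fingers; the grasp point (between the pads) lies 19 mm behind it; z points along the fingers, y is the line along which they close (so a half turn about z gives the same grasp; the last joint's range is limited). The gripper opens to 87 mm and grips with 3 to 60 N. Pads are 19 mm wide; open, the fingers measure 117 mm over their backs; the gripper's body (75 mm by 190 mm) begins 51 mm behind the grasp point.
Start: joints at [57.725, 30.224, 82.088, -0, 67.689, -10.227], TCP at [0.235, 0.579, 0.223] pointing down, gripper open.
Joint ranges: [-176.69, 176.69], [-43.24, 126.21], [12.49, 139.97], [-82, 262], [0, 151.66], [-163.58, 163.58]. Speed limits (degrees/s): [159.86, 159.86, 180, 180, 180, 180].

INTERFACE

Orientations are given as a 3x3 rotation matrix whose columns are the frame's x, y, z axes.
In Python, from rig import read_state, capture, camera_info, hand_in gives the robot as it stands.
- The arm moves only by the tool drive_tool, never from a script. Its argument "motion" is a list of rows, each a list of 2 entries, a list of its own where there are three numbers: the shift along the tool's x, y, z in mm, then the turn, a rotation vector about the tool's x, y, z in rad. A call has 1 to 5 rows; each row shifts and turns the commanded pose from where the row before left it, along the tool's axes as they then stand; what a row does not reach is not made up. A row lasts 1/10 s, in which the tool goes at most 50 mm and 8.59 degrees, less where a joint would pass 70% of its speed; a pose out of reach is approached as far as the arm can. A call is refused whole if a number of a shift passes 50 or a number of a turn 0.15, either way. A call with a gripper value outside its range is refused whole. "gripper" is the opening, from 0 (shut) to 1 (fully open), set as the call begins (left out, the last holds). The fingers move at their own pace and stop on an object; the grip force is fixed at half the most. Time passes only in rows, so rows that do not move let the fingers close. It gives the time, the measured TCP pose, the force, the opening and the grip force at its end, in the units of the state.
- read_state(): the state, without advancing time (a new reading comes with each control period).
- capture(name): name is "side" or "top" or "wrist"; returns the picture (420x560x3 uint8, red, green, blue); there is no depth.
- camera_info(name): a dict with "fovy" (degrees; the focal length in pixels is half the picture's height over the tangent of half this angle, whatever the lens; pixels are square), "cx", "cy" (the principal point, pixels), "k1" (the pictures are not rectified: a ray, as slopes to the right and down, at radius r is drawn at 1 + k1 r^2 times it, then the intrinsics apply), "xyz" and "orientation" of the camera in the world; the wrist camera has in their place "T_tool_cam" (4x4, takes a point from camera to tool coordinates, whose origin is the TCP and whose axes are the flange's). Camera axes: x right, y down, z forward; pixel columns grow to the right and rows downward; lengths in m; the calibration is good to about 2 mm. A picture is of the moment at which its call begins: read the wrist's pose just before it. camera_info takes no time and is no camera call.
- hand_in(): hands the job in; it is judged then, once.
The state is a dict: "time_s": time; "joint_positions": joint angles; "qvel": joint speeds; "tau": joint torques, N m; "position": TCP position; "tcp_rot": TCP orientation; "force": force on the tool from outside, world axes, zero at the start; "moment": the same for the moment, N m; "opening": opening from 0.0 (shut) to 1.0 (fully open); "grasp_force": force on a finger pad.
Only numpy, scipy, OpenCV 4.12 (cv2) and the standard library are available. Lean on these libraries where they do the work, as an engineer would, in place of code of your own. Each camera call takes 0.05 s, during which the arm holds its last target. There are 200 camera calls.

TASK

First squeeze the release lever on the stamp tray's divider, keep it squeezed while you slide the divider to the notch marked by the green tag, and let go so that it locks there. Then stand every stamp from the desk upright on the tray floor, red-handled ones in the compartment beside the red label and blue-handled ones in the compartment beside the blue label. Last, slide the ink pad along the desk, without lifting it, until it sits squarely inside the yellow outline; leave the stapler, pen mug, tape dispenser and calculator alone.

Things in the scene. Friction and masses are not known exactly. Their poses are not given: they have to be found in the camera images.
- tray: grey open tray fixed to the desk; position and yaw vary. Origin: centre of its underside, y along it, +x to its far side, z up. Outer 160 (x) by 360 (y) by 34 mm high, walls and floor 5 mm, so inside x is +-75, y +-175 mm and the floor 5 mm above the desk. On its +x side a toothed rail up to 40 mm high, x from 80 to 105 mm, with five notches at tray y = -80, -40, 0, 40, 80 mm
- divider (a joint): slide of the divider along tray +y, m: 0 = middle, a notch each 0.04 (-0.08 to 0.08; ends +-0.084). White cross wall 4 mm thick, 45 mm high, on a black carriage (60 mm along y, 50 mm high) behind the tray. Locked in a notch (3 mm play each way) unless the lever is squeezed; free, it drags with 2 N. Starts at about -0.08
- release (a joint): angle of the spring release lever on the divider, rad: 0 = let go, 0.36 = fully squeezed; the pawl clears the notches beyond 0.25. The spring takes 5 to 11 N at the lever bar. Let go within about 5 mm of a notch, the pawl finds it; between notches it rests on the rail (about 0.24), not locked
- fixed_bar (a point): centre of the black fixed grip bar on the divider's carriage (tray x = 92 mm): round bar 12 mm thick, 92 mm long along tray y, 100 mm above the desk, on a black column 8 mm thick; axes as the tray's
- lever_bar (a point): centre of the orange lever bar: round, 12 mm thick, 92 mm long along tray y, 100 mm above the desk, on the +x side of the fixed bar and 36 mm from it (48 mm over both) when let go, 19.5 mm (31.5 mm over both) when squeezed. Take both bars between the fingers from above, closing along tray x. Its axes tilt with the lever
- pointer (a point): tip of the red pointer at the divider's near (-x) end, 46 mm above the desk, in the plane of the divider wall; axes as the tray's. The divider is set when this tip stands at the same tray y as the green tag
- tag_green: green block 24 (x) by 22 (y) by 28 mm fixed to the outside of the tray's near wall at the notch wanted today (tray y = -40, 0 or 40 mm; like grey blocks, not listed, stand at the other two of these); origin: centre of its underside, axes as the tray's
- label_red: red label block 150 (x) by 28 (y) by 30 mm fixed against the outside of one end wall of the tray (tray y = +-196 mm; which end varies): red stamps go in the compartment at this end. Origin: centre of its underside, axes as the tray's
- label_blue: blue label block, the same at the other end: blue stamps go in the compartment at that end
- stamp_red1: round office stamp with a red handle, loose, standing upright at the start: black base 52 mm across and 26 mm high with a red band, then a plain upright red cylinder handle 24 mm across from 26 mm up to 88 mm above the origin. Origin: centre of the underside, z up. About 120 g. None if this stamp is absent today
- stamp_red2: round office stamp with a red handle, loose, standing upright at the start: black base 52 mm across and 26 mm high with a red band, then a plain upright red cylinder handle 24 mm across from 26 mm up to 88 mm above the origin. Origin: centre of the underside, z up. About 120 g. None if this stamp is absent today
- stamp_red3: round office stamp with a red handle, loose, standing upright at the start: black base 52 mm across and 26 mm high with a red band, then a plain upright red cylinder handle 24 mm across from 26 mm up to 88 mm above the origin. Origin: centre of the underside, z up. About 120 g. None if this stamp is absent today
- stamp_red4: round office stamp with a red handle, loose, standing upright at the start: black base 52 mm across and 26 mm high with a red band, then a plain upright red cylinder handle 24 mm across from 26 mm up to 88 mm above the origin. Origin: centre of the underside, z up. About 120 g. None if this stamp is absent today
- stamp_blue1: round office stamp with a blue handle, loose, standing upright at the start: black base 52 mm across and 26 mm high with a blue band, then a plain upright blue cylinder handle 24 mm across from 26 mm up to 88 mm above the origin. Origin: centre of the underside, z up. About 120 g. None if this stamp is absent today
- stamp_blue2: round office stamp with a blue handle, loose, standing upright at the start: black base 52 mm across and 26 mm high with a blue band, then a plain upright blue cylinder handle 24 mm across from 26 mm up to 88 mm above the origin. Origin: centre of the underside, z up. About 120 g. None if this stamp is absent today
- stamp_blue3: round office stamp with a blue handle, loose, standing upright at the start: black base 52 mm across and 26 mm high with a blue band, then a plain upright blue cylinder handle 24 mm across from 26 mm up to 88 mm above the origin. Origin: centre of the underside, z up. About 120 g. None if this stamp is absent today
- stamp_blue4: round office stamp with a blue handle, loose, standing upright at the start: black base 52 mm across and 26 mm high with a blue band, then a plain upright blue cylinder handle 24 mm across from 26 mm up to 88 mm above the origin. Origin: centre of the underside, z up. About 120 g. None if this stamp is absent today
- inkpad: closed ink pad tin, loose, 80 (x) by 120 (y) by 22 mm high with a black upright grip bar on the lid, 60 long (x) by 14 wide (y), from 22 to 52 mm above the desk, centred. Origin: centre of its underside, z up. About 350 g. A half turn makes no difference
- mark_park: yellow painted outline on the desk, inner size 104 (x) by 144 (y) mm, where the ink pad must end, with the same directions of length and width; origin: its centre
- mark_use: grey painted outline of the same size, where the ink pad starts; origin: its centre
- stapler: bystander: black stapler 140 mm long and 55 mm high; origin: centre of its underside
- pen_mug: bystander: white cup 76 mm across with pens, 145 mm high; origin: centre of its underside
- tape: bystander: black tape dispenser 60 by 140 mm, 90 mm high; origin: centre of its underside
- calculator: bystander: black calculator 150 by 95 by 20 mm; origin: centre of its underside
Things that resemble listed ones, but are neither listed nor needed, are in the scene too. Leave any purple look-alike of the stamp_red2 alone. Leave any orange look-alike of the stamp_red3 alone.

How it is judged (in metres and radians):
On the way, in this order (a step that is already met when the one before it is completed fails the run):
1. the release lever is squeezed (value of joint release above 0.25 rad), for 0.2 s.
2. the divider is locked in the notch at the green tag and the lever let go (y of pointer in the frame of tag_green between -0.007 and 0.007 m and value of joint release below 0.08 rad), for 0.2 s.
3. all stamps stand in the tray, by colour (x of stamp_red1 in the frame of tray between -0.06 and 0.06 m and y of stamp_red1 in the frame of tray between -0.165 and 0.165 m and height (world z) of each of stamp_red1, stamp_red2, stamp_red3, stamp_red4, stamp_blue1, stamp_blue2, stamp_blue3, stamp_blue4 below 0.012 m and angle between each of stamp_red1, stamp_red2, stamp_red3, stamp_red4, stamp_blue1, stamp_blue2, stamp_blue3, stamp_blue4's own z axis and vertical below 0.2 rad and linear speed of each of stamp_red1, stamp_red2, stamp_red3, stamp_red4, stamp_blue1, stamp_blue2, stamp_blue3, stamp_blue4 below 0.03 m/s and ((y of label_red in the frame of tray above 0 m and y of stamp_red1 in the frame of pointer above 0.015 m) or (y of label_red in the frame of tray below 0 m and y of stamp_red1 in the frame of pointer below -0.015 m)) and x of stamp_red2 in the frame of tray between -0.06 and 0.06 m and y of stamp_red2 in the frame of tray between -0.165 and 0.165 m and ((y of label_red in the frame of tray above 0 m and y of stamp_red2 in the frame of pointer above 0.015 m) or (y of label_red in the frame of tray below 0 m and y of stamp_red2 in the frame of pointer below -0.015 m)) and x of stamp_red3 in the frame of tray between -0.06 and 0.06 m and y of stamp_red3 in the frame of tray between -0.165 and 0.165 m and ((y of label_red in the frame of tray above 0 m and y of stamp_red3 in the frame of pointer above 0.015 m) or (y of label_red in the frame of tray below 0 m and y of stamp_red3 in the frame of pointer below -0.015 m)) and x of stamp_red4 in the frame of tray between -0.06 and 0.06 m and y of stamp_red4 in the frame of tray between -0.165 and 0.165 m and ((y of label_red in the frame of tray above 0 m and y of stamp_red4 in the frame of pointer above 0.015 m) or (y of label_red in the frame of tray below 0 m and y of stamp_red4 in the frame of pointer below -0.015 m)) and x of stamp_blue1 in the frame of tray between -0.06 and 0.06 m and y of stamp_blue1 in the frame of tray between -0.165 and 0.165 m and ((y of label_blue in the frame of tray above 0 m and y of stamp_blue1 in the frame of pointer above 0.015 m) or (y of label_blue in the frame of tray below 0 m and y of stamp_blue1 in the frame of pointer below -0.015 m)) and x of stamp_blue2 in the frame of tray between -0.06 and 0.06 m and y of stamp_blue2 in the frame of tray between -0.165 and 0.165 m and ((y of label_blue in the frame of tray above 0 m and y of stamp_blue2 in the frame of pointer above 0.015 m) or (y of label_blue in the frame of tray below 0 m and y of stamp_blue2 in the frame of pointer below -0.015 m)) and x of stamp_blue3 in the frame of tray between -0.06 and 0.06 m and y of stamp_blue3 in the frame of tray between -0.165 and 0.165 m and ((y of label_blue in the frame of tray above 0 m and y of stamp_blue3 in the frame of pointer above 0.015 m) or (y of label_blue in the frame of tray below 0 m and y of stamp_blue3 in the frame of pointer below -0.015 m)) and x of stamp_blue4 in the frame of tray between -0.06 and 0.06 m and y of stamp_blue4 in the frame of tray between -0.165 and 0.165 m and ((y of label_blue in the frame of tray above 0 m and y of stamp_blue4 in the frame of pointer above 0.015 m) or (y of label_blue in the frame of tray below 0 m and y of stamp_blue4 in the frame of pointer below -0.015 m))), for 0.2 s.
4. the ink pad lies in the yellow outline (horizontal distance between inkpad and mark_park below 0.012 m and angle between the x axis of inkpad and the x axis of mark_park, either way round below 0.17 rad and linear speed of inkpad below 0.02 m/s), for 0.2 s.
At the end, for the whole second after the job is handed in: Divider pointer within 7 mm of the green tag, lever let go (< 0.08 rad); each stamp stands on the tray floor (within 0.2 rad, underside < 12 mm up), 15 mm or more from the divider on its label's side; ink pad centre within 12 mm of the yellow outline's, turned within 0.17 rad; all at rest (all of step 2 and all of step 3 and all of step 4); the robot touches nothing.
It fails at once if the ink pad is lifted off the desk (more than 12 mm) or tipped (height (world z) of inkpad above 0.012 m or angle between inkpad's own z axis and vertical above 0.25 rad).
It fails at once if the stapler is moved more than 25 mm (distance of stapler from where it was at the start of the episode above 0.025 m).
It fails at once if the pen mug is moved more than 25 mm (distance of pen_mug from where it was at the start of the episode above 0.025 m).
It fails at once if the tape dispenser is moved more than 25 mm (distance of tape from where it was at the start of the episode above 0.025 m).
It fails at once if the calculator is moved more than 25 mm (distance of calculator from where it was at the start of the episode above 0.025 m).
Of stamp_red1, stamp_red2, stamp_red3, stamp_red4, stamp_blue1, stamp_blue2, stamp_blue3, stamp_blue4 only 5 to 7 are there at a start; the rules pass over those that are not, and their reading is None.
At some moment in a run one of stamp_red1, stamp_red2, stamp_red3, stamp_red4, stamp_blue1, stamp_blue2, stamp_blue3, stamp_blue4, inkpad may be knocked a few centimetres aside while the robot is not near it.
It also fails if it takes over 210 s, if anything falls off the work surface, if the arm or the gripper's body presses on something with over 40 N, if the wrist force passes 120 N, or if a joint passes its speed limit or range.

## Working session

There is one attempt and no reset: what is moved stays moved. The work goes in short steps, Python scripts to look and compute and a tool call to move; the robot and the scene stay as the last step left them, time stands still between calls to the robot, and variables do not carry over. Pictures are saved under pics/ and viewed, at most 14 in all, crops included, and the job is handed in when it is done.

Besides the shell and the picture viewer there is one more tool, called after "Call:" as name(argument=value, ...) on one line, values as JSON. drive_tool: Moves the arm, as the interface text tells. Its arguments: {"type":"object","properties":{"motion":{"type":"array","items":{"type":"array"}},"gripper":{"type":"number"}},"required":["motion"]}

```bash
mkdir -p pics; ls; python3 - <<'E'
from rig import *
import cv2
for n in("top","side"):
    cv2.imwrite(f"pics/{n}0.png",cv2.resize(capture(n)[:,:,::-1],(800,600),interpolation=cv2.INTER_CUBIC))
    print(n,camera_info(n))
print(camera_info("wrist"));s=read_state();print(s)
E
```

```text
pics
top {'fovy': 51.384976437276265, 'cx': 290.03311770945714, 'cy': 205.66708294632613, 'k1': -0.011514489419982338, 'xyz': array([0.42821489, 0.0889772 , 1.23051008]), 'orientation': array([[ 0.0237255 , -0.99341427,  0.11209458],
       [-0.99931666, -0.02038754,  0.0308313 ],
       [-0.02834292, -0.11274947, -0.99321913]])}
side {'fovy': 56.749815940967565, 'cx': 276.90337897913884, 'cy': 201.4975063599711, 'k1': -0.04343470256745411, 'xyz': array([ 0.22251831, -0.81947455,  0.77695743]), 'orientation': array([[ 0.94181072, -0.17084958,  0.28948747],
       [-0.33528973, -0.53881958,  0.77282227],
       [ 0.02394515, -0.82491447, -0.56475016]])}
{'fovy': 70.32098468079836, 'cx': 277.26590422240474, 'cy': 210.46742147484161, 'k1': -0.05860634736760318, 'T_tool_cam': array([[-1.64321290e-04, -9.55331231e-01, -2.95537157e-01,
         8.16770217e-02],
       [ 9.99999783e-01,  3.13361830e-05, -6.57303773e-04,
         3.54872569e-04],
       [ 6.37203829e-04, -2.95537201e-01,  9.55331019e-01,
        -1.62351655e-01],
       [ 0.00000000e+00,  0.00000000e+00,  0.00000000e+00,
         1.00000000e+00]])}
{'time_s': 0.1, 'joint_positions': array([ 5.77249912e+01,  3.02739747e+01,  8.21494074e+01,  3.82433316e-04,
        6.76876182e+01, -1.02268750e+01]), 'qvel': array([ 0.06755309, -0.11724844, -0.21803893,  0.10360416, -0.03936816,
        0.06102923]), 'tau': array([-2.14013958e-04, -4.40989101e+01, -1.77150446e+01,  6.35315711e-02,
        5.33914485e-02, -2.68241348e-05]), 'position': array([0.23422822, 0.57874554, 0.22166386]), 'tcp_rot': array([[-9.26867687e-01,  3.75386746e-01, -1.03971827e-03],
       [ 3.75388023e-01,  9.26866312e-01, -1.63469707e-03],
       [ 3.50036223e-04, -1.90544568e-03, -9.99998123e-01]]), 'force': array([-0.299608  , -0.66418321,  0.0911095 ]), 'moment': array([0.01144667, 0.01276242, 0.02074759]), 'grasp_force': 0.0, 'opening': 1.0015150087220632}
```

View pics/top0.png

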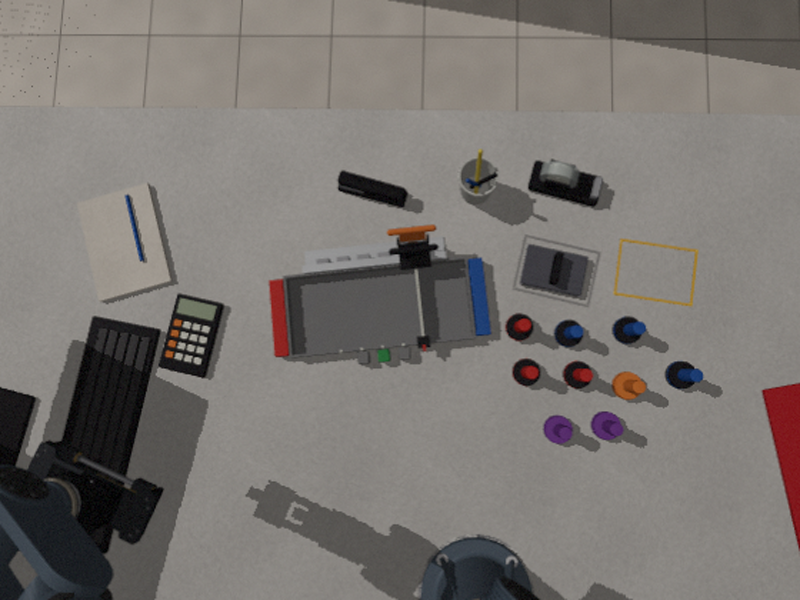

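View pics/side0.png

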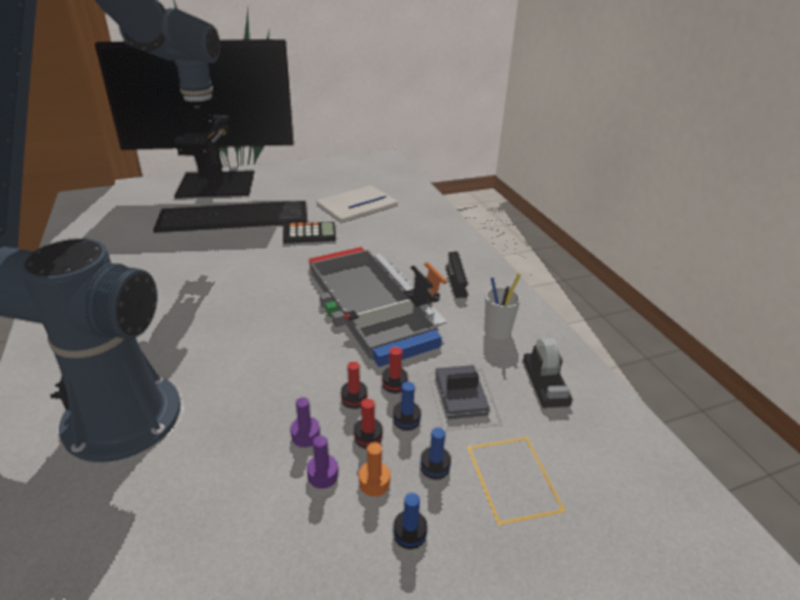

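The top view shows the tray at 270-490, 255-360 with red label on the left, blue on the right and green tag in the middle (384,355). Three red stamps are at (520,326), (527,372), (579,375) and three blue at (570,332), (629,329), (684,375). The pad is at (557,268) and the yellow outline at (656,272). I'll enlarge to measure.

```bash
cat >h.py <<'E'
import numpy as np,cv2
from rig import *
def ray(n,uv):
    i=camera_info(n);f=210/np.tan(np.radians(i["fovy"]/2))
    if n=="wrist":
        s=read_state();T=np.eye(4);T[:3,:3]=s["tcp_rot"];T[:3,3]=s["position"];T=T@i["T_tool_cam"];R,o=T[:3,:3],T[:3,3]
    else: R,o=i["orientation"],i["xyz"]
    d=np.array([(uv[0]-i["cx"])/f,(uv[1]-i["cy"])/f]);u=d.copy()
    for _ in range(10): u=d/(1+i["k1"]*(u@u))
    return o,R@np.array([u[0],u[1],1])
def at(n,uv,z):
    o,d=ray(n,uv);return o+d*(z-o[2])/d[2]
def two(a,ua,b,ub):
    o1,d1=ray(a,ua);o2,d2=ray(b,ub)
    s=np.linalg.lstsq(np.c_[d1,-d2],o2-o1,rcond=None)[0]
    return (o1+d1*s[0]+o2+d2*s[1])/2
def crop(name,img,x0,y0,w,h,k):
    cv2.imwrite(f"pics/{name}.png",cv2.resize(img[y0:y0+h,x0:x0+w,::-1],None,fx=k,fy=k,interpolation=cv2.INTER_CUBIC))
E
python3 - <<'E'
from h import *
im=capture("top"); np.save("top0.npy",im)
crop("t1",im,180,145,180,120,4.4)
crop("t2",im,340,155,160,135,4.4)
E
```

```text
(no output)
```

View pics/t1.png

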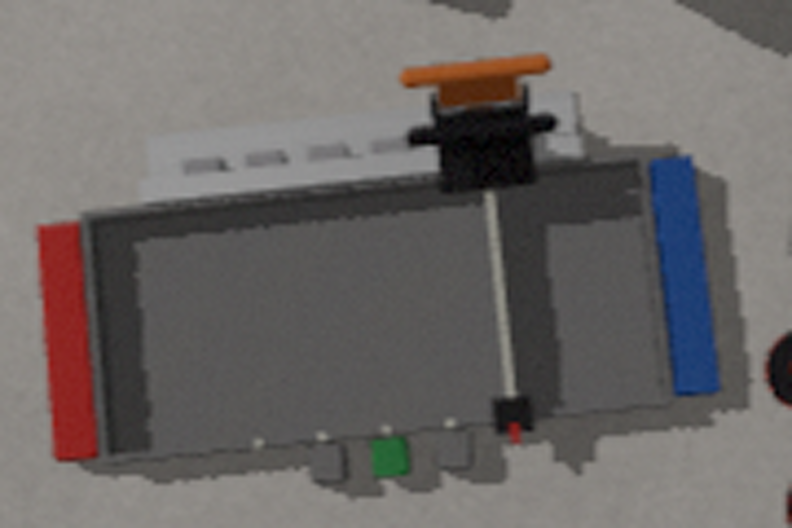

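View pics/t2.png

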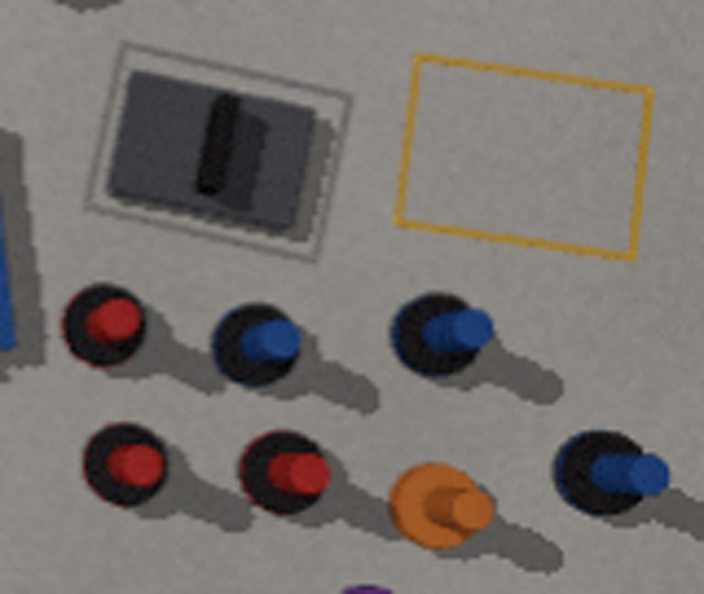

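```bash
python3 - <<'E'
from h import *
np.set_printoptions(precision=4,suppress=True)
a=lambda p,z:at("top",(180+p[0]/4.4-.4,145+p[1]/4.4-.4),z)
b=lambda p,z:at("top",(340+p[0]/4.4-.4,155+p[1]/4.4-.4),z)
R=np.mean([a(p,.03) for p in[(38,227),(78,224),(97,457),(55,460)]],0)
B=np.mean([a(p,.03) for p in[(650,160),(690,157),(718,391),(674,394)]],0)
yax=(R-B)[:2];L=np.linalg.norm(yax);yax/=L
print("tray",(R+B)/2,"L",L,"yaw",np.degrees(np.arctan2(-yax[0],yax[1])))
F=[a(p,.1) for p in[(409,136),(556,122)]];Le=[a(p,.1) for p in[(402,77),(550,63)]]
print("fixed",np.mean(F,0),"lever",np.mean(Le,0)); 
for P in(F,Le): d=P[0]-P[1];print(np.linalg.norm(d),np.degrees(np.arctan2(-d[0],d[1])))
print("tag",a((390,456),.028),"pointer",a((515,432),.046))
for n,p,q in[("r1",(104,325),(121,318)),("r2",(126,463),(143,463)),("r3",(284,471),(309,472)),("b1",(256,345),(281,339)),("b2",(436,335),(473,326)),("b3",(600,473),(648,474)),("or",(431,507),(473,509))]:
    print(n,b(p,.026)[:2],b(q,.088)[:2])
P=[b(p,.022) for p in[(133,72),(317,108),(294,229),(108,190)]];d=P[0]-P[1]
print("pad",np.mean(P,0),np.degrees(np.arctan2(-d[0],d[1])),"bar",b((218,143),.052))
P=[b(p,0) for p in[(414,56),(653,88),(635,258),(396,225)]];d=P[0]-P[1]
print("park",np.mean(P,0),np.degrees(np.arctan2(-d[0],d[1])))
E
```

```text
tray [0.5374 0.196  0.03  ] L 0.39026541691990285 yaw 7.39155759167275
fixed [0.6398 0.1281 0.1   ] lever [0.6756 0.1329 0.1   ]
0.08825987450487695 6.576210614499296
0.08918394191825578 6.507020542692744
tag [0.445  0.1834 0.028 ] pointer [0.4612 0.1055 0.046 ]
r1 [ 0.5052 -0.0765] [ 0.5056 -0.078 ]
r2 [ 0.4199 -0.0905] [ 0.4206 -0.0912]
r3 [ 0.4173 -0.1878] [ 0.4176 -0.1882]
b1 [ 0.4948 -0.1709] [ 0.4952 -0.1722]
b2 [ 0.5035 -0.2823] [ 0.5054 -0.285 ]
b3 [ 0.4205 -0.3816] [ 0.421  -0.3852]
or [ 0.3973 -0.2778] [ 0.3983 -0.2833]
pad [ 0.6181 -0.1451  0.022 ] -10.248102905950146 bar [ 0.6175 -0.1424  0.052 ]
park [ 0.621  -0.3483  0.    ] -6.7561097250122515
```

Call:
drive_tool(motion=[[[0,0,0],[0,0,0.14]],[[0,0,0],[0,0,0.14]],[[0,0,0],[0,0,0.14]],[[0,0,0],[0,0,0.14]],[[0,0,0],[0,0,0.14]]], gripper=1)

```text
time_s: 0.65
position: [0.2344, 0.579, 0.2221]
tcp_rot: [[-0.462, 0.887, -0.001], [0.887, 0.462, -0.001], [-0.0, -0.001, -1.0]]
force: [1.2, 0.1, 0.9]
opening: 0.997
grasp_force: 0.0
```

Call:
drive_tool(motion=[[[0,0,0],[0,0,0.14]],[[0,0,0],[0,0,0.14]],[[0,0,0],[0,0,0.084]],[[-36,26,0],[0,0,0]],[[-36,26,0],[0,0,0]]])

```text
time_s: 1.15
position: [0.2946, 0.5139, 0.2221]
tcp_rot: [[-0.125, 0.992, -0.0], [0.992, 0.125, -0.0], [-0.0, -0.0, -1.0]]
force: [0.5, -0.5, -0.6]
opening: 1.002
grasp_force: 0.0
```

Call:
drive_tool(motion=[[[-36,26,0],[0,0,0]],[[-36,26,0],[0,0,0]],[[-36,26,0],[0,0,0]],[[-36,26,0],[0,0,0]],[[-36,26,0],[0,0,0]]])

```text
time_s: 1.65
position: [0.4467, 0.3498, 0.2224]
tcp_rot: [[-0.122, 0.993, -0.0], [0.993, 0.122, -0.0], [-0.0, -0.0, -1.0]]
force: [0.9, -0.2, 0.5]
opening: 0.998
grasp_force: 0.0
```

Call:
drive_tool(motion=[[[-36,26,0],[0,0,0]],[[-36,26,0],[0,0,0]],[[-36,26,0],[0,0,0]],[[-36,26,0],[0,0,0]],[[-36,26,0],[0,0,0]]])

```text
time_s: 2.15
position: [0.5976, 0.1869, 0.2222]
tcp_rot: [[-0.121, 0.993, -0.001], [0.993, 0.121, 0.0], [0.0, -0.001, -1.0]]
force: [1.2, 0.9, -0.1]
opening: 0.997
grasp_force: 0.0
```

Call:
drive_tool(motion=[[[-36,26,0],[0,0,0]],[[-28,18,0],[0,0,0]],[[0,0,0],[0,0,0]],[[0,0,0],[0,0,0]]])

```text
time_s: 2.55
position: [0.648, 0.1296, 0.2218]
tcp_rot: [[-0.12, 0.993, -0.002], [0.993, 0.12, 0.0], [0.001, -0.002, -1.0]]
force: [-0.4, -0.0, -0.6]
opening: 0.999
grasp_force: 0.0
```

```bash
python3 - <<'E'
from h import *
s=read_state();print(s["time_s"],s["position"],s["joint_positions"]);print(s["tcp_rot"])
crop("w1",capture("wrist"),0,0,560,420,1.4)
E
```

```text
2.55 [0.64802129 0.12962383 0.22175964] [ 1.62751281e+00  3.31509501e+01  7.65160593e+01  3.31786495e-02
  7.04368557e+01 -5.26842520e+00]
[[-1.19872817e-01  9.92787574e-01 -1.82749883e-03]
 [ 9.92789003e-01  1.19873899e-01  4.93943609e-04]
 [ 7.09450488e-04 -1.75511033e-03 -9.99998208e-01]]
```

View pics/w1.png

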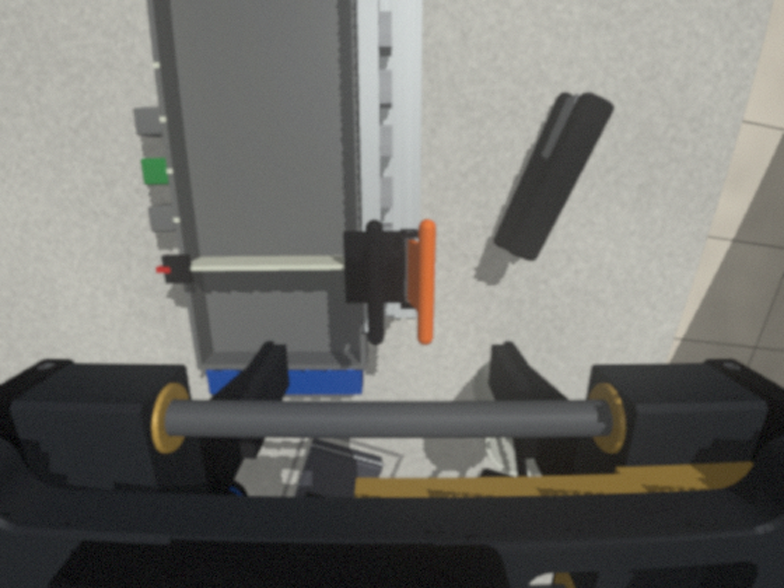

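The wrist view shows the fixed bar at x 375, y 224-342, the lever bar at x 426, the tag at (154,171) and the pointer at (160,269), with the fingers straddling the bars.

```bash
python3 - <<'E'
from h import *
w=lambda x,y,z:at("wrist",(x/1.4-.3,y/1.4-.3),z)
s=read_state();R=s["tcp_rot"];p=s["position"]
for n,q in[("f0",w(374,226,.1)),("f1",w(376.5,340,.1)),("l0",w(427,226,.1)),("l1",w(426,340,.1)),("tag",w(154.5,170,.028)),("ptr",w(158,269.5,.046))]: print(n,q,1000*(R.T@(q-p))) 
E
```

```text
f0 [0.63197657 0.17202479 0.1       ] [ 42.90826983  -9.98596543 121.94540087]
f1 [0.64311742 0.08891329 0.1       ] [-40.94092308  -9.01216856 121.87718315]
l0 [0.66771943 0.1764233  0.1       ] [ 42.93730637  26.02642407 121.87180275]
l1 [0.67938942 0.09337404 0.1       ] [-40.91430573  27.53300851 121.80249393]
tag [0.44219139 0.18730105 0.028     ] [  81.0429495  -196.36764028  194.3567187 ]
ptr [0.45237427 0.10650987 0.046     ] [  -0.37261963 -196.09997168  176.29182347]
```

Call:
drive_tool(motion=[[[1,0,45],[0,0,0]],[[0,0,45],[0,0,0]],[[0,0,30],[0,0,0]],[[0,0,17],[0,0,0]],[[0,0,0],[0,0,0]]])

```text
time_s: 3.1
position: [0.6444, 0.1329, 0.0824]
tcp_rot: [[-0.124, 0.992, -0.008], [0.992, 0.124, -0.0], [0.001, -0.008, -1.0]]
force: [0.2, 0.5, 0.0]
opening: 1.004
grasp_force: 0.0
```

Call:
drive_tool(motion=[[[0,0,0],[0,0,0]],[[0,0,0],[0,0,0]],[[0,0,0],[0,0,0]],[[0,0,0],[0,0,0]],[[0,0,0],[0,0,0]]], gripper=0)

```text
time_s: 3.6
position: [0.6512, 0.1316, 0.0871]
tcp_rot: [[-0.121, 0.993, 0.008], [0.993, 0.121, 0.001], [-0.0, 0.008, -1.0]]
force: [6.1, 0.9, 0.7]
opening: 0.629
grasp_force: 2.8
```

Call:
drive_tool(motion=[[[0,0,0],[0,0,0]],[[0,0,0],[0,0,0]],[[0,0,0],[0,0,0]],[[0,0,0],[0,0,0]],[[0,0,0],[0,0,0]]])

```text
time_s: 4.1
position: [0.6476, 0.1312, 0.0877]
tcp_rot: [[-0.122, 0.993, -0.001], [0.993, 0.122, -0.0], [-0.0, -0.001, -1.0]]
force: [-2.6, 0.6, 10.3]
opening: 0.345
grasp_force: 30.0
```

Call:
drive_tool(motion=[[[8,0,0],[0,0,0]],[[8,0,0],[0,0,0]],[[8,0,0],[0,0,0]],[[8,0,0],[0,0,0]],[[8,0,0],[0,0,0]]])

```text
time_s: 4.6
position: [0.6426, 0.1703, 0.0877]
tcp_rot: [[-0.122, 0.993, -0.001], [0.993, 0.122, -0.002], [-0.002, -0.001, -1.0]]
force: [-4.7, -2.6, 9.7]
opening: 0.347
grasp_force: 30.0
```

Call:
drive_tool(motion=[[[8,0,0],[0,0,0]],[[8,0,0],[0,0,0]],[[8,0,0],[0,0,0]],[[8,0,0],[0,0,0]],[[8,0,0],[0,0,0]]])

```text
time_s: 5.1
position: [0.6375, 0.2101, 0.0877]
tcp_rot: [[-0.122, 0.993, -0.002], [0.993, 0.122, -0.002], [-0.001, -0.002, -1.0]]
force: [-4.2, -3.2, 10.2]
opening: 0.348
grasp_force: 30.0
```

Call:
drive_tool(motion=[[[0.5,0,0],[0,0,0]],[[0,0,0],[0,0,0]],[[0,0,0],[0,0,0]]])

```text
time_s: 5.4
position: [0.6374, 0.2117, 0.0877]
tcp_rot: [[-0.122, 0.993, -0.001], [0.993, 0.122, 0.0], [0.001, -0.001, -1.0]]
force: [-3.8, 1.2, 10.1]
opening: 0.348
grasp_force: 30.0
```

```bash
python3 - <<'E'
from h import *
crop("w2",capture("wrist"),0,0,560,420,1.4);crop("s2",capture("side"),200,150,140,105,5)
E
```

```text
(no output)
```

View pics/w2.png

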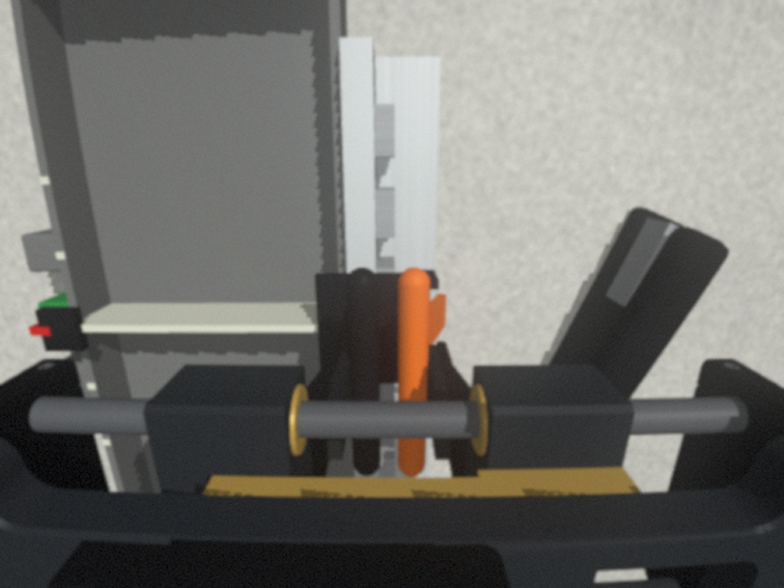

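The bars are squeezed together (x 365 and 413) and the pointer (40,329) has moved to the green tag. I'll let go and rise.

Call:
drive_tool(motion=[[[0,0,0],[0,0,0]],[[0,0,0],[0,0,0]],[[0,0,0],[0,0,0]],[[0,0,0],[0,0,0]],[[0,0,0],[0,0,0]]], gripper=1)

```text
time_s: 6.0
position: [0.6388, 0.2113, 0.0853]
tcp_rot: [[-0.122, 0.993, 0.001], [0.993, 0.122, 0.0], [0.0, 0.001, -1.0]]
force: [-0.8, 0.2, 0.3]
opening: 0.714
grasp_force: 0.0
```

Call:
drive_tool(motion=[[[0,0,0],[0,0,0]],[[0,0,-25],[0,0,0]],[[0,0,-35],[0,0,0]],[[0,0,-40],[0,0,0]],[[0,0,-40],[0,0,0]]])

```text
time_s: 6.5
position: [0.6366, 0.2106, 0.2261]
tcp_rot: [[-0.122, 0.993, -0.004], [0.993, 0.122, -0.001], [-0.001, -0.005, -1.0]]
force: [1.3, 0.3, -0.2]
opening: 0.995
grasp_force: 0.0
```

Call:
drive_tool(motion=[[[-30,0,0],[0,0,0]],[[-40,0,0],[0,0,0]],[[-40,0,0],[0,0,0]],[[0,0,0],[0,0,0]]])

```text
time_s: 6.9
position: [0.6513, 0.0967, 0.2253]
tcp_rot: [[-0.117, 0.993, -0.002], [0.993, 0.117, -0.003], [-0.002, -0.003, -1.0]]
force: [-0.1, -0.0, -0.2]
opening: 1.003
grasp_force: 0.0
```

```bash
python3 - <<'E'
from h import *
s=read_state();print(s["position"],s["tcp_rot"][:,1]);
crop("w3",capture("wrist"),0,0,560,420,1.4)
E
```

```text
[0.65126455 0.09668269 0.22528146] [ 0.99318668  0.11650121 -0.00277176]
```

View pics/w3.png

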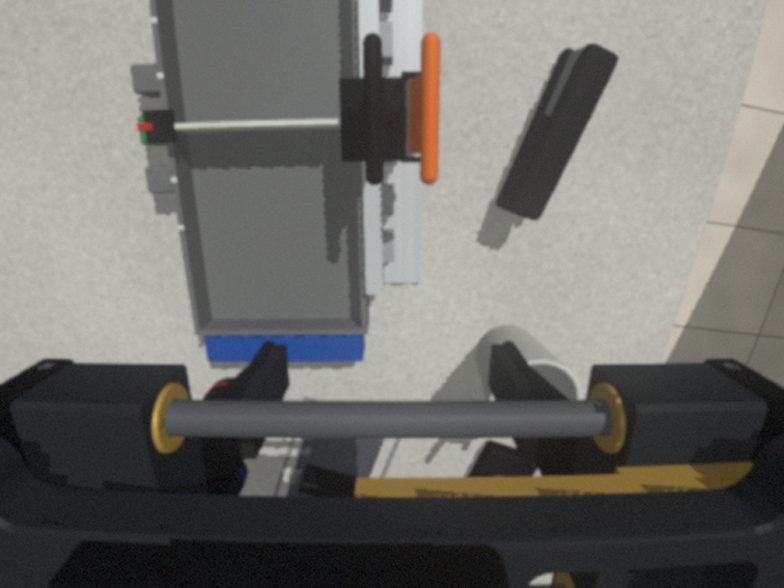

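Divider locked: the pointer (145,127) sits on the green tag and the lever is back out. Next are the stamps, starting with red1.

Call:
drive_tool(motion=[[[-31,-33,0],[0,0,0]],[[-31,-33,0],[0,0,0]],[[-31,-33,0],[0,0,0]],[[-31,-33,0],[0,0,0]],[[-30,-33,0],[0,0,0]]])

```text
time_s: 7.45
position: [0.5046, -0.0706, 0.2254]
tcp_rot: [[-0.123, 0.992, -0.002], [0.992, 0.123, 0.001], [0.001, -0.002, -1.0]]
force: [-0.5, 0.0, 0.6]
opening: 1.003
grasp_force: 0.0
```

Call:
drive_tool(motion=[[[0,0,0],[0,0,0]],[[0,0,0],[0,0,0]],[[0,0,0],[0,0,0]],[[0,0,0],[0,0,0]],[[0,0,0],[0,0,0]]])

```text
time_s: 7.95
position: [0.5073, -0.0698, 0.2254]
tcp_rot: [[-0.124, 0.992, -0.0], [0.992, 0.124, 0.0], [0.0, -0.0, -1.0]]
force: [0.7, -0.0, 0.5]
opening: 1.0
grasp_force: 0.0
```

```bash
python3 - <<'E'
from h import *
s=read_state();print(s["position"],s["tcp_rot"][:,:2])
crop("w4",capture("wrist"),0,0,560,420,1.4)
# automatic: check stamps unmoved in top view by colour
im=capture("top");d=np.abs(im.astype(int)-np.load("top0.npy")).sum(2)
h=cv2.cvtColor(im,cv2.COLOR_RGB2HSV)
for n,m in(("red",((h[...,0]<6)|(h[...,0]>174))&(h[...,1]>150)&(h[...,2]>90)),("blue",(abs(h[...,0].astype(int)-109)<9)&(h[...,1]>150)&(h[...,2]>70))):
    k,_,st,c=cv2.connectedComponentsWithStats(m.astype(np.uint8))
    print(n,[(c[i].round(1),st[i,4]) for i in range(1,k) if st[i,4]>20])
E
```

```text
[ 0.50732497 -0.06984849  0.22542282] [[-1.23703906e-01  9.92319174e-01]
 [ 9.92319160e-01  1.23703908e-01]
 [ 1.67710847e-04 -3.35759774e-06]]
red [(array([195. , 222.5]), np.int32(491)), (array([408.1, 260.8]), np.int32(38)), (array([551.4, 305.4]), np.int32(1272))]
blue [(array([ 94. , 160.4]), np.int32(81)), (array([334.9, 207.6]), np.int32(503)), (array([447.2, 229.5]), np.int32(52)), (array([483.8, 261.5]), np.int32(100))]
```

View pics/w4.png

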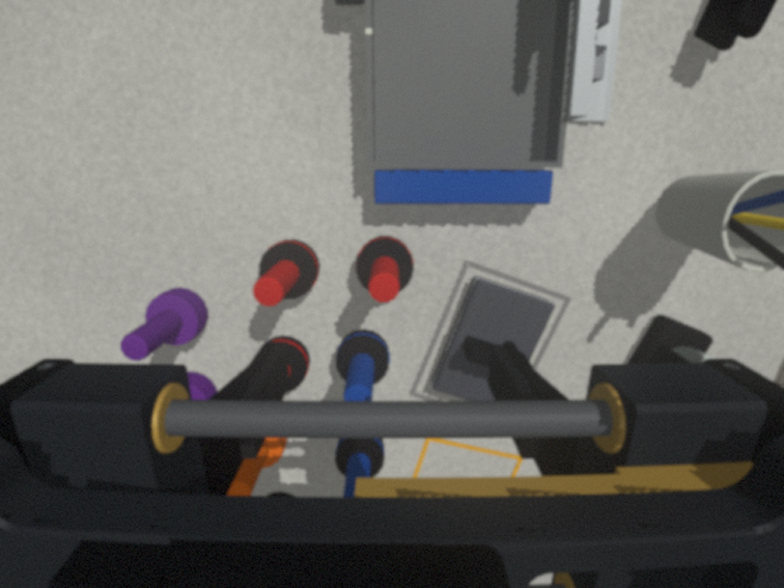

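Red1's handle top is at (384,287) and its base at (384,266). Red2 is at (268,291) and (288,269), and blue1's base is at (362,357). The label's near edge is at y 203.

```bash
python3 - <<'E'
from h import *
w=lambda x,y,z:at("wrist",(x/1.4-.3,y/1.4-.3),z)
s=read_state();R=s["tcp_rot"];p=s["position"]
for n,q in[("r1t",w(384,287,.088)),("r1b",w(384,265,.024)),("r2t",w(268,291,.088)),("r2b",w(289,269,.024)),("b1b",w(362,356,.024)),("lab0",w(375,187,.03)),("lab1",w(551,187,.03))]: print(n,q,1000*(R.T@(q-p))) 
E
```

```text
r1t [ 0.50416542 -0.07523483  0.088     ] [ -4.71006639  -3.52616947 137.39705101]
r1b [ 0.50319206 -0.07339974  0.024     ] [ -2.78045918  -4.25655467 201.39750535]
r2t [ 0.41776128 -0.08910136  0.088     ] [ -7.83075397 -90.98024894 137.40957994]
r2b [ 0.41889362 -0.08748659  0.024     ] [ -6.37910561 -89.64810032 201.40964066]
b1b [ 0.49296485 -0.16454017  0.024     ] [-91.96775298 -25.62947635 201.38483413]
lab0 [ 0.48764474 -0.00670492  0.03      ] [ 65.32236348 -11.47326105 195.41070225]
lab1 [0.63427562 0.01228606 0.03      ] [ 66.11183786 136.38021022 195.38872205]
```

Call:
drive_tool(motion=[[[-4,-4,45],[0,0,0]],[[0,0,45],[0,0,0]],[[0,0,45],[0,0,0]],[[0,0,38],[0,0,0]],[[0,0,0],[0,0,0]]])

```text
time_s: 8.55
position: [0.4998, -0.0739, 0.048]
tcp_rot: [[-0.122, 0.992, -0.011], [0.993, 0.122, 0.004], [0.005, -0.01, -1.0]]
force: [-0.5, -0.6, 1.2]
opening: 1.003
grasp_force: 0.0
```

Call:
drive_tool(motion=[[[0,0,0],[0,0,0]],[[0,0,0],[0,0,0]],[[0,0,0],[0,0,0]],[[0,0,0],[0,0,0]],[[0,0,0],[0,0,0]]], gripper=0)

```text
time_s: 9.05
position: [0.5039, -0.0756, 0.0539]
tcp_rot: [[-0.122, 0.993, 0.002], [0.993, 0.122, -0.001], [-0.001, 0.002, -1.0]]
force: [-0.5, -0.0, 0.6]
opening: 0.63
grasp_force: 0.0
```

Call:
drive_tool(motion=[[[0,0,0],[0,0,0]],[[0,0,0],[0,0,0]],[[0,0,0],[0,0,0]],[[0,0,0],[0,0,0]],[[0,0,-10],[0,0,0]]])

```text
time_s: 9.55
position: [0.5022, -0.075, 0.0618]
tcp_rot: [[-0.122, 0.993, -0.003], [0.993, 0.122, 0.001], [0.002, -0.003, -1.0]]
force: [-0.1, -0.3, -1.2]
opening: 0.264
grasp_force: 29.9
```

Call:
drive_tool(motion=[[[0,0,-40],[0,0,0]],[[0,0,-40],[0,0,0]],[[0,0,-40],[0,0,0]],[[0,0,0],[0,0,0]]])

```text
time_s: 9.95
position: [0.5067, -0.0765, 0.1881]
tcp_rot: [[-0.122, 0.992, 0.011], [0.993, 0.122, -0.004], [-0.006, 0.011, -1.0]]
force: [1.3, -1.3, -1.6]
opening: 0.265
grasp_force: 29.9
```

Call:
drive_tool(motion=[[[25,7,0],[0,0,0]],[[33,9,0],[0,0,0]],[[33,9,0],[0,0,0]],[[33,9,0],[0,0,0]],[[33,9,0],[0,0,0]]])

```text
time_s: 10.45
position: [0.5259, 0.087, 0.1819]
tcp_rot: [[-0.121, 0.993, -0.002], [0.993, 0.121, 0.0], [0.0, -0.002, -1.0]]
force: [0.5, 0.2, -1.1]
opening: 0.272
grasp_force: 29.9
```

Call:
drive_tool(motion=[[[33,9,0],[0,0,0]],[[33,9,0],[0,0,0]],[[33,9,0],[0,0,0]],[[33,9,0],[0,0,0]],[[33,9,0],[0,0,0]]])

```text
time_s: 10.95
position: [0.5504, 0.2561, 0.1816]
tcp_rot: [[-0.122, 0.993, -0.002], [0.993, 0.122, -0.001], [-0.0, -0.002, -1.0]]
force: [0.4, -0.8, -1.3]
opening: 0.268
grasp_force: 29.9
```

Call:
drive_tool(motion=[[[33,9,0],[0,0,0]],[[25,6,0],[0,0,0]],[[11,3,0],[0,0,0]],[[0,0,0],[0,0,0]],[[0,0,0],[0,0,0]]])

```text
time_s: 11.45
position: [0.5602, 0.3245, 0.1819]
tcp_rot: [[-0.122, 0.993, -0.002], [0.993, 0.122, -0.002], [-0.001, -0.002, -1.0]]
force: [0.4, -0.0, -1.7]
opening: 0.267
grasp_force: 29.9
```

Call:
drive_tool(motion=[[[0,0,0],[0,0,0]],[[0,0,0],[0,0,0]]])

```text
time_s: 11.65
position: [0.5609, 0.3242, 0.1826]
tcp_rot: [[-0.12, 0.993, -0.001], [0.993, 0.12, -0.0], [-0.0, -0.001, -1.0]]
force: [0.5, 0.8, -1.5]
opening: 0.267
grasp_force: 29.9
```

Call:
drive_tool(motion=[[[1,1,40],[0,0,0]],[[0,0,40],[0,0,0]],[[0,0,25],[0,0,0]],[[0,0,12],[0,0,0]],[[0,0,5],[0,0,0]]])

```text
time_s: 12.15
position: [0.5614, 0.3259, 0.0595]
tcp_rot: [[-0.121, 0.993, -0.002], [0.993, 0.121, -0.001], [-0.001, -0.002, -1.0]]
force: [0.5, 0.8, 0.3]
opening: 0.266
grasp_force: 29.9
```

Call:
drive_tool(motion=[[[0,0,0],[0,0,0]],[[0,0,0],[0,0,0]]])

```text
time_s: 12.35
position: [0.563, 0.3271, 0.0621]
tcp_rot: [[-0.122, 0.993, 0.003], [0.993, 0.122, 0.001], [0.001, 0.003, -1.0]]
force: [-0.4, 0.4, -0.7]
opening: 0.266
grasp_force: 29.9
```

Call:
drive_tool(motion=[[[0,0,0],[0,0,0]],[[0,0,0],[0,0,0]],[[0,0,0],[0,0,0]],[[0,0,0],[0,0,0]],[[0,0,0],[0,0,0]]], gripper=1)

```text
time_s: 12.85
position: [0.5618, 0.3268, 0.0608]
tcp_rot: [[-0.122, 0.993, 0.0], [0.993, 0.122, 0.0], [0.0, 0.0, -1.0]]
force: [-0.1, -0.2, 0.6]
opening: 0.638
grasp_force: 0.0
```

Call:
drive_tool(motion=[[[0,0,-30],[0,0,0]],[[0,0,-45],[0,0,0]],[[0,0,-45],[0,0,0]],[[-28,-14,0],[0,0,0]],[[-31,-15,0],[0,0,0]]])

```text
time_s: 13.35
position: [0.5414, 0.2652, 0.1828]
tcp_rot: [[-0.124, 0.992, 0.005], [0.992, 0.124, 0.001], [0.001, 0.006, -1.0]]
force: [0.8, -1.4, -0.8]
opening: 0.988
grasp_force: 0.0
```

Call:
drive_tool(motion=[[[-31,-15,0],[0,0,0]],[[-31,-15,0],[0,0,0]],[[-31,-15,0],[0,0,0]],[[-31,-15,0],[0,0,0]],[[-31,-15,0],[0,0,0]]])

```text
time_s: 13.85
position: [0.484, 0.1005, 0.1807]
tcp_rot: [[-0.122, 0.993, 0.0], [0.993, 0.122, -0.0], [-0.0, 0.0, -1.0]]
force: [0.5, 0.1, 0.1]
opening: 1.002
grasp_force: 0.0
```

Call:
drive_tool(motion=[[[-31,-15,0],[0,0,0]],[[-31,-15,0],[0,0,0]],[[-31,-15,0],[0,0,0]],[[-31,-15,0],[0,0,0]],[[-31,-15,0],[0,0,0]]])

```text
time_s: 14.35
position: [0.4285, -0.0625, 0.1808]
tcp_rot: [[-0.122, 0.993, 0.001], [0.993, 0.122, -0.0], [-0.0, 0.001, -1.0]]
force: [-0.8, 0.4, 0.7]
opening: 0.998
grasp_force: 0.0
```

Call:
drive_tool(motion=[[[-23,-13,0],[0,0,0]],[[0,0,0],[0,0,0]],[[0,0,0],[0,0,0]],[[0,0,0],[0,0,0]],[[0,0,0],[0,0,0]]])

```text
time_s: 14.85
position: [0.4191, -0.0847, 0.1806]
tcp_rot: [[-0.123, 0.992, 0.0], [0.992, 0.123, 0.0], [0.0, 0.0, -1.0]]
force: [0.1, 0.1, -1.2]
opening: 1.001
grasp_force: 0.0
```

```bash
python3 - <<'E'
from h import *
s=read_state();print(s["position"],s["tcp_rot"][:,:2])
a=capture("wrist");b=capture("top")
cv2.imwrite("pics/m5.png",np.vstack([cv2.resize(a[:,:,::-1],(560,420))[:300],cv2.resize(b[145:280,180:460,::-1],(560,270))]))
E
```

```text
[ 0.41909382 -0.08474388  0.18056668] [[-1.23357899e-01  9.92362245e-01]
 [ 9.92362230e-01  1.23357887e-01]
 [ 1.82571968e-04  7.52685983e-05]]
```

View pics/m5.png

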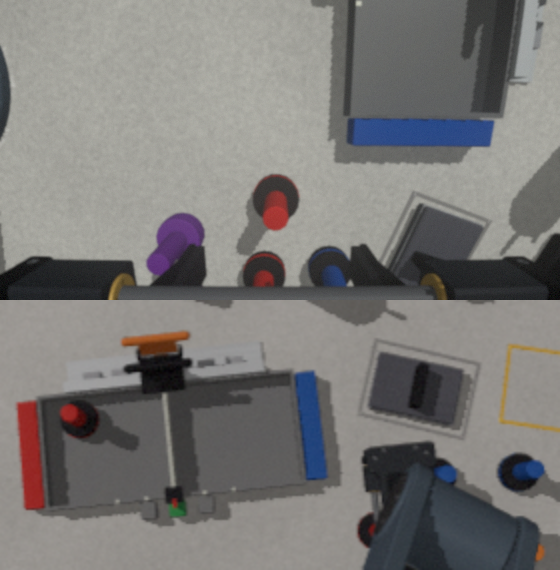

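Red1 stands upright in the red compartment at (77,418), and red2 is under the gripper.

Call:
drive_tool(motion=[[[-4,-2,40],[0,0,0]],[[0,0,40],[0,0,0]],[[0,0,30],[0,0,0]],[[0,0,12],[0,0,0]],[[0,0,5],[0,0,0]]])

```text
time_s: 15.45
position: [0.4168, -0.0891, 0.0521]
tcp_rot: [[-0.123, 0.992, -0.003], [0.992, 0.123, 0.001], [0.002, -0.003, -1.0]]
force: [-0.5, 0.3, -0.3]
opening: 1.002
grasp_force: 0.0
```

Call:
drive_tool(motion=[[[0,0,0],[0,0,0]],[[0,0,0],[0,0,0]],[[0,0,0],[0,0,0]],[[0,0,0],[0,0,0]],[[0,0,0],[0,0,0]]], gripper=0)

```text
time_s: 15.95
position: [0.4178, -0.0901, 0.0541]
tcp_rot: [[-0.122, 0.993, 0.001], [0.993, 0.122, -0.001], [-0.001, 0.001, -1.0]]
force: [-0.2, -1.2, 0.1]
opening: 0.631
grasp_force: 0.0
```

Call:
drive_tool(motion=[[[0,0,0],[0,0,0]],[[0,0,0],[0,0,0]],[[0,0,0],[0,0,0]],[[0,0,0],[0,0,0]],[[0,0,-10],[0,0,0]]])

```text
time_s: 16.45
position: [0.4166, -0.0896, 0.063]
tcp_rot: [[-0.122, 0.993, -0.002], [0.993, 0.122, 0.001], [0.002, -0.002, -1.0]]
force: [-0.6, 0.7, -1.6]
opening: 0.27
grasp_force: 30.0
```

Call:
drive_tool(motion=[[[0,0,-40],[0,0,0]],[[0,0,-45],[0,0,0]],[[0,0,-32],[0,0,0]],[[20,6,0],[0,0,0]],[[33,9.5,0],[0,0,0]]])

```text
time_s: 16.95
position: [0.4275, -0.0364, 0.1826]
tcp_rot: [[-0.118, 0.993, 0.004], [0.993, 0.118, -0.002], [-0.003, 0.004, -1.0]]
force: [0.4, 0.1, -0.9]
opening: 0.267
grasp_force: 30.0
```

Call:
drive_tool(motion=[[[33,9.5,0],[0,0,0]],[[33,9.5,0],[0,0,0]],[[33,9.5,0],[0,0,0]],[[33,9.5,0],[0,0,0]],[[33,9.5,0],[0,0,0]]])

```text
time_s: 17.45
position: [0.4528, 0.1355, 0.181]
tcp_rot: [[-0.122, 0.993, -0.0], [0.993, 0.122, -0.0], [-0.0, -0.0, -1.0]]
force: [0.9, -0.4, -1.2]
opening: 0.27
grasp_force: 30.0
```

Call:
drive_tool(motion=[[[33,9.5,0],[0,0,0]],[[33,9.5,0],[0,0,0]],[[33,9.5,0],[0,0,0]],[[33,9.5,0],[0,0,0]],[[33,9.5,0],[0,0,0]]])

```text
time_s: 17.95
position: [0.4798, 0.3049, 0.1809]
tcp_rot: [[-0.122, 0.993, -0.001], [0.993, 0.122, -0.0], [-0.0, -0.001, -1.0]]
force: [-0.1, -1.0, -1.1]
opening: 0.267
grasp_force: 30.0
```

Call:
drive_tool(motion=[[[11,2.5,0],[0,0,0]],[[0,0,0],[0,0,0]],[[0,0,0],[0,0,0]],[[0,0,0],[0,0,0]],[[0,0,0],[0,0,0]]])

```text
time_s: 18.45
position: [0.4814, 0.3135, 0.1806]
tcp_rot: [[-0.12, 0.993, -0.001], [0.993, 0.12, -0.001], [-0.0, -0.001, -1.0]]
force: [0.1, 0.2, -2.5]
opening: 0.267
grasp_force: 30.0
```

Call:
drive_tool(motion=[[[2,0,40],[0,0,0]],[[0,0,40],[0,0,0]],[[0,0,25],[0,0,0]],[[0,0,11],[0,0,0]],[[0,0,5],[0,0,0]]])

```text
time_s: 18.95
position: [0.4811, 0.3161, 0.0587]
tcp_rot: [[-0.121, 0.993, -0.002], [0.993, 0.121, -0.001], [-0.001, -0.002, -1.0]]
force: [-0.2, -0.1, -1.0]
opening: 0.269
grasp_force: 30.0
```

Call:
drive_tool(motion=[[[0,0,0],[0,0,0]],[[0,0,0],[0,0,0]]])

```text
time_s: 19.15
position: [0.4824, 0.3172, 0.0609]
tcp_rot: [[-0.121, 0.993, 0.002], [0.993, 0.121, 0.001], [0.001, 0.003, -1.0]]
force: [-0.4, 0.1, -0.4]
opening: 0.269
grasp_force: 30.0
```

Call:
drive_tool(motion=[[[0,0,0],[0,0,0]],[[0,0,0],[0,0,0]],[[0,0,0],[0,0,0]],[[0,0,0],[0,0,0]],[[0,0,0],[0,0,0]]], gripper=1)

```text
time_s: 19.65
position: [0.4814, 0.3169, 0.0597]
tcp_rot: [[-0.122, 0.993, 0.0], [0.993, 0.122, 0.0], [0.0, 0.0, -1.0]]
force: [0.1, -0.3, -0.1]
opening: 0.632
grasp_force: 0.0
```

Call:
drive_tool(motion=[[[0,0,-30],[0,0,0]],[[0,0,-45],[0,0,0]],[[0,0,-45],[0,0,0]],[[-28,-7,0],[0,0,0]],[[-33,-8.5,0],[0,0,0]]])

```text
time_s: 20.15
position: [0.4747, 0.2551, 0.1816]
tcp_rot: [[-0.124, 0.992, 0.005], [0.992, 0.124, 0.002], [0.001, 0.006, -1.0]]
force: [-0.2, -0.6, -1.0]
opening: 0.987
grasp_force: 0.0
```

Call:
drive_tool(motion=[[[-33,-8.5,0],[0,0,0]],[[-33,-8.5,0],[0,0,0]],[[-33,-8.5,0],[0,0,0]],[[-33,-8.5,0],[0,0,0]],[[-33,-8.5,0],[0,0,0]]])

```text
time_s: 20.65
position: [0.4509, 0.0843, 0.1797]
tcp_rot: [[-0.122, 0.993, 0.0], [0.993, 0.122, -0.0], [-0.0, 0.0, -1.0]]
force: [0.5, -0.3, -0.2]
opening: 1.0
grasp_force: 0.0
```

Call:
drive_tool(motion=[[[-33,-8.5,0],[0,0,0]],[[-33,-8.5,0],[0,0,0]],[[-33,-8.5,0],[0,0,0]],[[-33,-8.5,0],[0,0,0]],[[-33,-8.5,0],[0,0,0]]])

```text
time_s: 21.15
position: [0.4288, -0.0848, 0.1797]
tcp_rot: [[-0.122, 0.993, 0.0], [0.993, 0.122, -0.0], [-0.0, 0.0, -1.0]]
force: [0.3, 0.1, -0.0]
opening: 0.999
grasp_force: 0.0
```

Call:
drive_tool(motion=[[[-33,-8.5,0],[0,0,0]],[[-33,-8.5,0],[0,0,0]],[[-33,-9,0],[0,0,0]],[[0,0,0],[0,0,0]],[[0,0,0],[0,0,0]]])

```text
time_s: 21.65
position: [0.4151, -0.1853, 0.1795]
tcp_rot: [[-0.12, 0.993, -0.0], [0.993, 0.12, 0.001], [0.001, -0.0, -1.0]]
force: [0.4, 0.4, -0.2]
opening: 0.998
grasp_force: 0.0
```

Call:
drive_tool(motion=[[[0,0,0],[0,0,0]],[[0,0,0],[0,0,0]]])

```text
time_s: 21.85
position: [0.4152, -0.1836, 0.1795]
tcp_rot: [[-0.123, 0.992, -0.001], [0.992, 0.123, 0.001], [0.001, -0.0, -1.0]]
force: [0.6, -0.4, -0.4]
opening: 0.998
grasp_force: 0.0
```

```bash
python3 - <<'E'
from h import *
s=read_state();print(s["position"],s["tcp_rot"][:,:2])
a=capture("wrist");b=capture("top")
cv2.imwrite("pics/m6.png",np.vstack([cv2.resize(a[:,:,::-1],(560,420))[:300],cv2.resize(b[145:280,180:460,::-1],(560,270))]))
E
```

```text
[ 0.41523369 -0.18358576  0.17949759] [[-1.23257408e-01  9.92374581e-01]
 [ 9.92374485e-01  1.23257750e-01]
 [ 7.02245150e-04 -4.67158211e-04]]
```

View pics/m6.png

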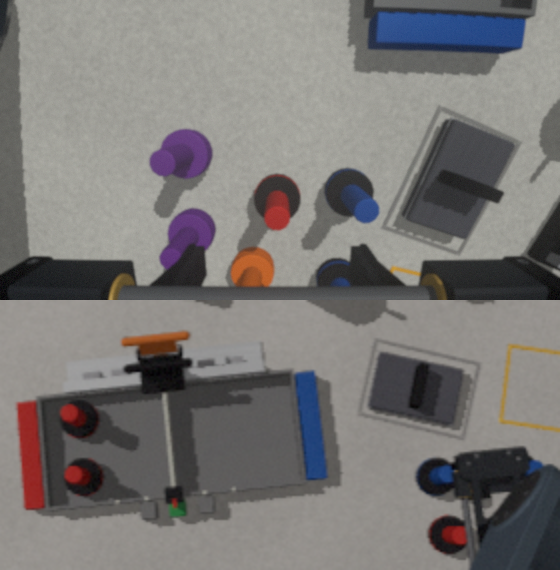

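Both reds stand in the left compartment, and the gripper is over red3 (277,216).

Call:
drive_tool(motion=[[[-3,0,40],[0,0,0]],[[0,0,40],[0,0,0]],[[0,0,30],[0,0,0]],[[0,0,11],[0,0,0]],[[0,0,5],[0,0,0]]])

```text
time_s: 22.45
position: [0.4155, -0.1872, 0.0527]
tcp_rot: [[-0.122, 0.992, -0.002], [0.992, 0.122, 0.001], [0.001, -0.001, -1.0]]
force: [-0.0, -0.9, 1.2]
opening: 0.998
grasp_force: 0.0
```

Call:
drive_tool(motion=[[[0,0,0],[0,0,0]],[[0,0,0],[0,0,0]],[[0,0,0],[0,0,0]],[[0,0,0],[0,0,0]],[[0,0,0],[0,0,0]]], gripper=0)

```text
time_s: 22.95
position: [0.4161, -0.1881, 0.0542]
tcp_rot: [[-0.122, 0.993, 0.001], [0.993, 0.122, -0.001], [-0.001, 0.001, -1.0]]
force: [0.1, -0.3, -0.4]
opening: 0.631
grasp_force: 0.0
```

Call:
drive_tool(motion=[[[0,0,0],[0,0,0]],[[0,0,0],[0,0,0]],[[0,0,0],[0,0,0]],[[0,0,0],[0,0,0]],[[0,0,-10],[0,0,0]]])

```text
time_s: 23.45
position: [0.4149, -0.1873, 0.0629]
tcp_rot: [[-0.122, 0.993, -0.002], [0.993, 0.122, 0.002], [0.002, -0.002, -1.0]]
force: [0.5, -0.3, -0.8]
opening: 0.267
grasp_force: 30.0
```

Call:
drive_tool(motion=[[[0,0,-40],[0,0,0]],[[0,0,-45],[0,0,0]],[[0,0,-32],[0,0,0]],[[20,6,0],[0,0,0]],[[32,10,0],[0,0,0]]])

```text
time_s: 23.95
position: [0.4266, -0.1356, 0.1826]
tcp_rot: [[-0.119, 0.993, 0.004], [0.993, 0.119, -0.003], [-0.004, 0.004, -1.0]]
force: [-0.1, -0.0, -1.3]
opening: 0.266
grasp_force: 30.0
```

Call:
drive_tool(motion=[[[32,10,0],[0,0,0]],[[32,10,0],[0,0,0]],[[32,10,0],[0,0,0]],[[32,10,0],[0,0,0]],[[32,10,0],[0,0,0]]])

```text
time_s: 24.45
position: [0.4551, 0.0321, 0.181]
tcp_rot: [[-0.122, 0.993, -0.0], [0.993, 0.122, 0.0], [0.0, -0.0, -1.0]]
force: [0.3, 0.9, -1.3]
opening: 0.265
grasp_force: 30.0
```

Call:
drive_tool(motion=[[[32,10,0],[0,0,0]],[[32,10,0],[0,0,0]],[[32,10,0],[0,0,0]],[[32,10,0],[0,0,0]],[[32,10,0],[0,0,0]]])

```text
time_s: 24.95
position: [0.4852, 0.1969, 0.181]
tcp_rot: [[-0.122, 0.993, -0.0], [0.993, 0.122, -0.0], [-0.0, -0.0, -1.0]]
force: [0.6, 0.2, -0.9]
opening: 0.27
grasp_force: 30.0
```

Call:
drive_tool(motion=[[[32,10,0],[0,0,0]],[[12,2,0],[0,0,0]],[[0,0,0],[0,0,0]],[[0,0,0],[0,0,0]],[[0,0,0],[0,0,0]]])

```text
time_s: 25.45
position: [0.4917, 0.2392, 0.1805]
tcp_rot: [[-0.12, 0.993, -0.001], [0.993, 0.12, -0.001], [-0.001, -0.001, -1.0]]
force: [1.0, 0.4, -0.8]
opening: 0.266
grasp_force: 30.0
```

Call:
drive_tool(motion=[[[0,0,0],[0,0,0]]])

```text
time_s: 25.55
position: [0.492, 0.2393, 0.1806]
tcp_rot: [[-0.12, 0.993, -0.001], [0.993, 0.12, -0.0], [-0.0, -0.001, -1.0]]
force: [0.4, -0.3, -0.2]
opening: 0.268
grasp_force: 30.0
```

Call:
drive_tool(motion=[[[2,0,40],[0,0,0]],[[0,0,40],[0,0,0]],[[0,0,25],[0,0,0]],[[0,0,11],[0,0,0]],[[0,0,5],[0,0,0]]])

```text
time_s: 26.05
position: [0.4918, 0.2419, 0.0587]
tcp_rot: [[-0.121, 0.993, -0.002], [0.993, 0.121, -0.0], [-0.0, -0.002, -1.0]]
force: [-0.1, 0.1, -0.9]
opening: 0.268
grasp_force: 30.0
```

Call:
drive_tool(motion=[[[0,0,0],[0,0,0]],[[0,0,0],[0,0,0]]])

```text
time_s: 26.25
position: [0.4931, 0.2428, 0.0608]
tcp_rot: [[-0.121, 0.993, 0.003], [0.993, 0.121, 0.001], [0.0, 0.003, -1.0]]
force: [-0.3, 0.3, -1.5]
opening: 0.267
grasp_force: 30.0
```

Call:
drive_tool(motion=[[[0,0,0],[0,0,0]],[[0,0,0],[0,0,0]],[[0,0,0],[0,0,0]],[[0,0,0],[0,0,0]],[[0,0,0],[0,0,0]]], gripper=1)

```text
time_s: 26.75
position: [0.492, 0.2427, 0.0597]
tcp_rot: [[-0.122, 0.993, 0.0], [0.993, 0.122, 0.0], [0.0, 0.0, -1.0]]
force: [0.3, -0.1, -0.6]
opening: 0.634
grasp_force: 0.0
```

Call:
drive_tool(motion=[[[0,0,-30],[0,0,0]],[[0,0,-45],[0,0,0]],[[0,0,-45],[0,0,0]],[[-20,-3,0],[0,0,0]],[[-34,-4,0],[0,0,0]]])

```text
time_s: 27.25
position: [0.4928, 0.1892, 0.1816]
tcp_rot: [[-0.125, 0.992, 0.005], [0.992, 0.125, 0.001], [0.001, 0.005, -1.0]]
force: [0.5, 0.1, 0.2]
opening: 0.989
grasp_force: 0.0
```

Call:
drive_tool(motion=[[[-34,-4,0],[0,0,0]],[[-34,-4,0],[0,0,0]],[[-34,-4,0],[0,0,0]],[[-34,-4,0],[0,0,0]],[[-34,-4,0],[0,0,0]]])

```text
time_s: 27.75
position: [0.4922, 0.0157, 0.1796]
tcp_rot: [[-0.122, 0.993, 0.0], [0.993, 0.122, -0.0], [-0.0, 0.0, -1.0]]
force: [0.5, 0.2, -0.5]
opening: 0.998
grasp_force: 0.0
```

Call:
drive_tool(motion=[[[-34,-4,0],[0,0,0]],[[-34,-4,0],[0,0,0]],[[-34,-4,0],[0,0,0]],[[-34,-4,0],[0,0,0]],[[-34,-4,0],[0,0,0]]])

```text
time_s: 28.25
position: [0.493, -0.1555, 0.1796]
tcp_rot: [[-0.122, 0.993, -0.0], [0.993, 0.122, 0.0], [0.0, -0.0, -1.0]]
force: [0.5, -0.6, 0.4]
opening: 1.003
grasp_force: 0.0
```

Call:
drive_tool(motion=[[[-15,-1.5,0],[0,0,0]],[[0,0,0],[0,0,0]],[[0,0,0],[0,0,0]],[[0,0,0],[0,0,0]],[[0,0,0],[0,0,0]]])

```text
time_s: 28.75
position: [0.4934, -0.1676, 0.1795]
tcp_rot: [[-0.124, 0.992, -0.001], [0.992, 0.124, 0.001], [0.001, -0.001, -1.0]]
force: [-0.7, -0.9, 0.4]
opening: 1.001
grasp_force: 0.0
```

```bash
python3 - <<'E'
from h import *
s=read_state();print(s["position"],s["tcp_rot"][:,:2])
a=capture("wrist");b=capture("top")
cv2.imwrite("pics/m7.png",np.vstack([cv2.resize(a[:,:,::-1],(560,420))[:300],cv2.resize(b[145:280,180:460,::-1],(560,270))]))
E
```

```text
[ 0.49336805 -0.16763121  0.17950973] [[-1.23572891e-01  9.92335318e-01]
 [ 9.92335239e-01  1.23573271e-01]
 [ 7.16553296e-04 -5.13437241e-04]]
```

View pics/m7.png

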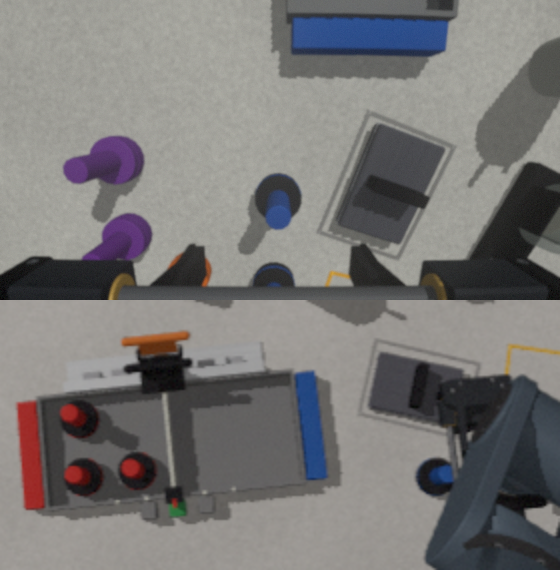

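Three reds are in place and the gripper is over blue1 (278,215).

Call:
drive_tool(motion=[[[-3,0.5,40],[0,0,0]],[[0,0,40],[0,0,0]],[[0,0,30],[0,0,0]],[[0,0,11],[0,0,0]],[[0,0,5],[0,0,0]]])

```text
time_s: 29.35
position: [0.4941, -0.1716, 0.0526]
tcp_rot: [[-0.122, 0.993, -0.002], [0.993, 0.122, 0.001], [0.001, -0.002, -1.0]]
force: [0.3, 0.0, 0.4]
opening: 1.002
grasp_force: 0.0
```

Call:
drive_tool(motion=[[[0,0,0],[0,0,0]],[[0,0,0],[0,0,0]],[[0,0,0],[0,0,0]],[[0,0,0],[0,0,0]],[[0,0,0],[0,0,0]]], gripper=0)

```text
time_s: 29.85
position: [0.4948, -0.1724, 0.0543]
tcp_rot: [[-0.122, 0.993, 0.001], [0.993, 0.122, -0.001], [-0.001, 0.001, -1.0]]
force: [0.1, -0.8, 0.6]
opening: 0.63
grasp_force: 0.0
```

Call:
drive_tool(motion=[[[0,0,0],[0,0,0]],[[0,0,0],[0,0,0]],[[0,0,0],[0,0,0]],[[0,0,0],[0,0,0]],[[0,0,-10],[0,0,0]]])

```text
time_s: 30.35
position: [0.4934, -0.1716, 0.0627]
tcp_rot: [[-0.122, 0.993, -0.003], [0.993, 0.122, 0.002], [0.002, -0.003, -1.0]]
force: [0.4, 0.5, -1.0]
opening: 0.271
grasp_force: 30.0
```

Call:
drive_tool(motion=[[[0,0,-40],[0,0,0]],[[0,0,-45],[0,0,0]],[[0,0,-32],[0,0,0]],[[20,11,0],[0,0,0]],[[33,18,0],[0,0,0]]])

```text
time_s: 30.85
position: [0.5176, -0.1175, 0.1828]
tcp_rot: [[-0.118, 0.993, 0.004], [0.993, 0.118, -0.002], [-0.003, 0.003, -1.0]]
force: [0.9, -0.2, -1.5]
opening: 0.264
grasp_force: 30.0
```

Call:
drive_tool(motion=[[[33,18,0],[0,0,0]],[[33,18,0],[0,0,0]],[[33,18,0],[0,0,0]],[[33,18,0],[0,0,0]],[[33,18,0],[0,0,0]]])

```text
time_s: 31.35
position: [0.586, 0.0603, 0.181]
tcp_rot: [[-0.122, 0.993, -0.0], [0.993, 0.122, -0.0], [-0.0, -0.0, -1.0]]
force: [-0.1, -0.6, -1.2]
opening: 0.264
grasp_force: 30.0
```

Call:
drive_tool(motion=[[[16,9,0],[0,0,0]],[[0,0,0],[0,0,0]],[[0,0,0],[0,0,0]],[[0,0,0],[0,0,0]],[[0,0,0],[0,0,0]]])

```text
time_s: 31.85
position: [0.5925, 0.0742, 0.1806]
tcp_rot: [[-0.12, 0.993, -0.001], [0.993, 0.12, -0.0], [-0.0, -0.001, -1.0]]
force: [-0.3, 0.5, -2.2]
opening: 0.269
grasp_force: 30.0
```

Call:
drive_tool(motion=[[[0,0,0],[0,0,0]]])

```text
time_s: 31.95
position: [0.5928, 0.0745, 0.1806]
tcp_rot: [[-0.12, 0.993, -0.0], [0.993, 0.12, -0.0], [-0.0, -0.0, -1.0]]
force: [0.2, 0.1, -0.4]
opening: 0.267
grasp_force: 30.0
```

Call:
drive_tool(motion=[[[2,-1,40],[0,0,0]],[[0,0,40],[0,0,0]],[[0,0,25],[0,0,0]],[[0,0,11],[0,0,0]],[[0,0,5],[0,0,0]]])

```text
time_s: 32.45
position: [0.5915, 0.0771, 0.0586]
tcp_rot: [[-0.121, 0.993, -0.002], [0.993, 0.121, 0.0], [0.0, -0.002, -1.0]]
force: [-0.1, 0.3, -0.6]
opening: 0.266
grasp_force: 30.0
```

Call:
drive_tool(motion=[[[0,0,0],[0,0,0]],[[0,0,0],[0,0,0]]])

```text
time_s: 32.65
position: [0.5931, 0.0774, 0.0609]
tcp_rot: [[-0.122, 0.993, 0.003], [0.993, 0.122, -0.0], [-0.001, 0.003, -1.0]]
force: [0.5, -0.4, -0.9]
opening: 0.268
grasp_force: 30.0
```

Call:
drive_tool(motion=[[[0,0,0],[0,0,0]],[[0,0,0],[0,0,0]],[[0,0,0],[0,0,0]],[[0,0,0],[0,0,0]],[[0,0,0],[0,0,0]]], gripper=1)

```text
time_s: 33.15
position: [0.5919, 0.0775, 0.0597]
tcp_rot: [[-0.122, 0.993, 0.0], [0.993, 0.122, -0.0], [-0.0, 0.0, -1.0]]
force: [-0.3, -0.0, 1.1]
opening: 0.634
grasp_force: 0.0
```

Call:
drive_tool(motion=[[[0,0,-30],[0,0,0]],[[0,0,-45],[0,0,0]],[[0,0,-45],[0,0,0]],[[-20,-7,0],[0,0,0]],[[-34,-13,0],[0,0,0]]])

```text
time_s: 33.65
position: [0.5801, 0.0225, 0.1819]
tcp_rot: [[-0.125, 0.992, 0.006], [0.992, 0.125, -0.0], [-0.001, 0.006, -1.0]]
force: [-0.0, -0.9, -0.4]
opening: 0.988
grasp_force: 0.0
```

Call:
drive_tool(motion=[[[-34,-13,0],[0,0,0]],[[-34,-13,0],[0,0,0]],[[-34,-13,0],[0,0,0]],[[-34,-13,0],[0,0,0]],[[-34,-13,0],[0,0,0]]])

```text
time_s: 34.15
position: [0.5341, -0.1564, 0.1796]
tcp_rot: [[-0.122, 0.993, 0.0], [0.993, 0.122, 0.0], [0.0, 0.0, -1.0]]
force: [0.2, -0.5, 0.1]
opening: 0.997
grasp_force: 0.0
```

Call:
drive_tool(motion=[[[-34,-13,0],[0,0,0]],[[-34,-13,0],[0,0,0]],[[-34,-13,0],[0,0,0]],[[-20,-8,0],[0,0,0]],[[0,0,0],[0,0,0]]])

```text
time_s: 34.65
position: [0.5024, -0.2852, 0.1796]
tcp_rot: [[-0.118, 0.993, 0.001], [0.993, 0.118, -0.002], [-0.002, 0.001, -1.0]]
force: [0.2, -0.4, 0.8]
opening: 1.003
grasp_force: 0.0
```

Call:
drive_tool(motion=[[[0,0,0],[0,0,0]],[[0,0,0],[0,0,0]],[[0,0,0],[0,0,0]]])

```text
time_s: 34.95
position: [0.5031, -0.2806, 0.1795]
tcp_rot: [[-0.123, 0.992, -0.0], [0.992, 0.123, 0.001], [0.001, -0.0, -1.0]]
force: [-0.0, -0.2, 0.1]
opening: 0.999
grasp_force: 0.0
```

```bash
cat >>h.py <<'E'
def blue(n,smin=130):
    im=capture(n);h=cv2.cvtColor(im,cv2.COLOR_RGB2HSV).astype(int)
    m=(abs(h[...,0]-109)<10)&(h[...,1]>smin)&(h[...,2]>50)
    k,_,st,c=cv2.connectedComponentsWithStats(m.astype(np.uint8))
    return im,[(c[i].round(1).tolist(),st[i].tolist()) for i in range(1,k) if st[i,4]>30]
E
python3 - <<'E'
from h import *
s=read_state();print(s["position"])
a,c=blue("wrist");print(c);b,c=blue("top");print(c)
cv2.imwrite("pics/m8.png",np.vstack([a[:300,:,::-1],cv2.resize(b[145:280,180:460,::-1],(560,270))]))
E
```

```text
[ 0.50305912 -0.28056281  0.17954598]
[([277.5, 211.6], [265, 191, 25, 38, 610])]
[([93.8, 159.6], [88, 137, 12, 45, 102]), ([334.9, 207.5], [328, 181, 15, 54, 526]), ([308.1, 192.9], [304, 188, 10, 11, 89]), ([443.5, 229.8], [436, 225, 16, 10, 122])]
```

View pics/m8.png

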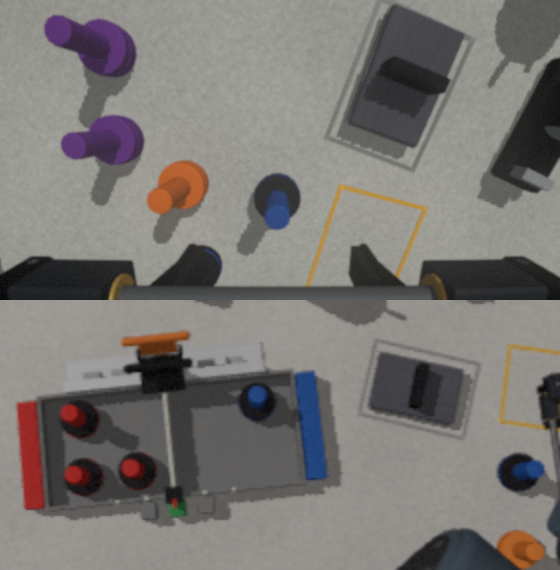

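Blue1 stands in the right compartment, and blue2's handle is at (277,215) under the gripper.

Call:
drive_tool(motion=[[[-3,0,40],[0,0,0]],[[0,0,40],[0,0,0]],[[0,0,30],[0,0,0]],[[0,0,11],[0,0,0]],[[0,0,5],[0,0,0]]])

```text
time_s: 35.55
position: [0.503, -0.2842, 0.0526]
tcp_rot: [[-0.122, 0.992, -0.001], [0.992, 0.122, 0.001], [0.001, -0.001, -1.0]]
force: [0.1, -0.9, 0.1]
opening: 0.998
grasp_force: 0.0
```

Call:
drive_tool(motion=[[[0,0,0],[0,0,0]],[[0,0,0],[0,0,0]],[[0,0,0],[0,0,0]],[[0,0,0],[0,0,0]],[[0,0,0],[0,0,0]]], gripper=0)

```text
time_s: 36.05
position: [0.5036, -0.2852, 0.0543]
tcp_rot: [[-0.122, 0.993, 0.001], [0.993, 0.122, -0.001], [-0.001, 0.001, -1.0]]
force: [1.2, -0.3, 0.2]
opening: 0.635
grasp_force: 0.0
```

Call:
drive_tool(motion=[[[0,0,0],[0,0,0]],[[0,0,0],[0,0,0]],[[0,0,0],[0,0,0]],[[0,0,0],[0,0,0]],[[0,0,-10],[0,0,0]]])

```text
time_s: 36.55
position: [0.5022, -0.2842, 0.0626]
tcp_rot: [[-0.122, 0.993, -0.003], [0.993, 0.122, 0.002], [0.003, -0.002, -1.0]]
force: [-0.1, -0.5, -1.3]
opening: 0.266
grasp_force: 30.0
```

Call:
drive_tool(motion=[[[0,0,-40],[0,0,0]],[[0,0,-45],[0,0,0]],[[0,0,-32],[0,0,0]],[[20,3,0],[0,0,0]],[[34,5,0],[0,0,0]]])

```text
time_s: 37.05
position: [0.5053, -0.2315, 0.182]
tcp_rot: [[-0.119, 0.993, 0.003], [0.993, 0.119, -0.003], [-0.003, 0.003, -1.0]]
force: [-0.3, 1.0, -1.2]
opening: 0.267
grasp_force: 30.0
```

Call:
drive_tool(motion=[[[34,5,0],[0,0,0]],[[34,5,0],[0,0,0]],[[34,5,0],[0,0,0]],[[34,5,0],[0,0,0]],[[34,5,0],[0,0,0]]])

```text
time_s: 37.55
position: [0.5072, -0.0561, 0.1798]
tcp_rot: [[-0.122, 0.993, -0.002], [0.993, 0.122, 0.001], [0.001, -0.002, -1.0]]
force: [-0.1, 0.2, -1.6]
opening: 0.266
grasp_force: 30.0
```

Call:
drive_tool(motion=[[[34,5,0],[0,0,0]],[[34,5,0],[0,0,0]],[[34,5,0],[0,0,0]],[[22,4,0],[0,0,0]],[[0,0,0],[0,0,0]]])

```text
time_s: 38.05
position: [0.5106, 0.0701, 0.1798]
tcp_rot: [[-0.126, 0.992, -0.003], [0.992, 0.126, 0.001], [0.002, -0.003, -1.0]]
force: [-0.4, 0.0, -1.6]
opening: 0.264
grasp_force: 30.0
```

Call:
drive_tool(motion=[[[0,0,0],[0,0,0]],[[0,0,0],[0,0,0]],[[0,0,0],[0,0,0]],[[0,0,0],[0,0,0]]])

```text
time_s: 38.45
position: [0.5125, 0.0659, 0.1805]
tcp_rot: [[-0.12, 0.993, -0.0], [0.993, 0.12, -0.0], [-0.0, -0.0, -1.0]]
force: [-0.1, 0.5, -1.0]
opening: 0.267
grasp_force: 30.0
```

Call:
drive_tool(motion=[[[2,0,40],[0,0,0]],[[0,0,40],[0,0,0]],[[0,0,25],[0,0,0]],[[0,0,11],[0,0,0]],[[0,0,5],[0,0,0]]])

```text
time_s: 38.95
position: [0.512, 0.0683, 0.0587]
tcp_rot: [[-0.121, 0.993, -0.002], [0.993, 0.121, 0.0], [0.0, -0.001, -1.0]]
force: [-0.3, -0.7, -1.5]
opening: 0.266
grasp_force: 30.0
```

Call:
drive_tool(motion=[[[0,0,0],[0,0,0]],[[0,0,0],[0,0,0]]])

```text
time_s: 39.15
position: [0.5134, 0.0686, 0.0606]
tcp_rot: [[-0.122, 0.993, 0.003], [0.993, 0.122, -0.0], [-0.001, 0.003, -1.0]]
force: [0.2, -0.3, -1.2]
opening: 0.272
grasp_force: 30.0
```

Call:
drive_tool(motion=[[[0,0,0],[0,0,0]],[[0,0,0],[0,0,0]],[[0,0,0],[0,0,0]],[[0,0,0],[0,0,0]],[[0,0,0],[0,0,0]]], gripper=1)

```text
time_s: 39.65
position: [0.5124, 0.0688, 0.0597]
tcp_rot: [[-0.122, 0.993, 0.0], [0.993, 0.122, -0.0], [-0.0, 0.0, -1.0]]
force: [0.7, 0.4, 0.1]
opening: 0.634
grasp_force: 0.0
```

Call:
drive_tool(motion=[[[0,0,-30],[0,0,0]],[[0,0,-45],[0,0,0]],[[0,0,-45],[0,0,0]],[[-20,-7,0],[0,0,0]],[[-33,-11,0],[0,0,0]]])

```text
time_s: 40.15
position: [0.5021, 0.0145, 0.1815]
tcp_rot: [[-0.125, 0.992, 0.005], [0.992, 0.125, -0.001], [-0.001, 0.005, -1.0]]
force: [0.5, 0.6, -0.7]
opening: 0.99
grasp_force: 0.0
```

Call:
drive_tool(motion=[[[-33,-11,0],[0,0,0]],[[-33,-11,0],[0,0,0]],[[-33,-11,0],[0,0,0]],[[-33,-11,0],[0,0,0]],[[-33,-11,0],[0,0,0]]])

```text
time_s: 40.65
position: [0.4658, -0.1577, 0.1796]
tcp_rot: [[-0.122, 0.993, 0.0], [0.993, 0.122, 0.0], [0.0, 0.0, -1.0]]
force: [0.3, -0.3, 0.2]
opening: 0.999
grasp_force: 0.0
```

Call:
drive_tool(motion=[[[-33,-11,0],[0,0,0]],[[-33,-11,0],[0,0,0]],[[-33,-11,0],[0,0,0]],[[-33,-11,0],[0,0,0]],[[-33,-11,0],[0,0,0]]])

```text
time_s: 41.15
position: [0.4312, -0.3282, 0.1795]
tcp_rot: [[-0.121, 0.993, -0.0], [0.993, 0.121, 0.0], [0.0, -0.0, -1.0]]
force: [0.4, -0.2, -0.8]
opening: 1.002
grasp_force: 0.0
```

Call:
drive_tool(motion=[[[-33,-11,0],[0,0,0]],[[-19,-9,0],[0,0,0]],[[0,0,0],[0,0,0]],[[0,0,0],[0,0,0]],[[0,0,0],[0,0,0]]])

```text
time_s: 41.65
position: [0.4182, -0.3795, 0.1793]
tcp_rot: [[-0.122, 0.992, -0.001], [0.992, 0.122, 0.001], [0.002, -0.0, -1.0]]
force: [0.4, 0.4, -0.2]
opening: 0.999
grasp_force: 0.0
```

Call:
drive_tool(motion=[[[0,0,0],[0,0,0]]])

```text
time_s: 41.75
position: [0.4185, -0.3795, 0.1795]
tcp_rot: [[-0.123, 0.992, -0.0], [0.992, 0.123, 0.001], [0.001, -0.0, -1.0]]
force: [0.2, 0.1, -0.1]
opening: 1.002
grasp_force: 0.0
```

```bash
python3 - <<'E'
from h import *
s=read_state();print(s["position"])
a,c=blue("wrist");print(c);b,c=blue("top");print(c);np.save("w9.npy",a);np.save("t9.npy",b)
E
```

```text
[ 0.41852047 -0.37954439  0.17951703]
[([278.2, 213.3], [266, 193, 24, 37, 618]), ([387.4, 413.6], [378, 409, 17, 9, 110])]
[([93.7, 159.5], [88, 137, 12, 45, 103]), ([334.9, 207.6], [328, 181, 15, 54, 527]), ([308.0, 192.8], [304, 188, 10, 11, 86]), ([311.1, 222.6], [307, 218, 10, 10, 78]), ([482.6, 262.1], [474, 258, 18, 9, 143])]
```

Blue2 is placed and blue3's handle is at (278,213). I'll pick and place it the same way.

Call:
drive_tool(motion=[[[-4,0.5,40],[0,0,0]],[[0,0,40],[0,0,0]],[[0,0,30],[0,0,0]],[[0,0,11],[0,0,0]],[[0,0,5],[0,0,0]]])

```text
time_s: 42.35
position: [0.4192, -0.3841, 0.0526]
tcp_rot: [[-0.122, 0.992, -0.001], [0.992, 0.122, 0.002], [0.002, -0.001, -1.0]]
force: [0.5, 0.5, -0.5]
opening: 0.996
grasp_force: 0.0
```

Call:
drive_tool(motion=[[[0,0,0],[0,0,0]],[[0,0,0],[0,0,0]],[[0,0,0],[0,0,0]],[[0,0,0],[0,0,0]],[[0,0,0],[0,0,0]]], gripper=0)

```text
time_s: 42.85
position: [0.4195, -0.3852, 0.0543]
tcp_rot: [[-0.122, 0.993, 0.001], [0.993, 0.122, -0.001], [-0.001, 0.001, -1.0]]
force: [0.7, 0.6, 0.2]
opening: 0.634
grasp_force: 0.0
```

Call:
drive_tool(motion=[[[0,0,0],[0,0,0]],[[0,0,0],[0,0,0]],[[0,0,0],[0,0,0]],[[0,0,0],[0,0,0]],[[0,0,-10],[0,0,0]]])

```text
time_s: 43.35
position: [0.4185, -0.3839, 0.0626]
tcp_rot: [[-0.122, 0.993, -0.002], [0.993, 0.122, 0.003], [0.003, -0.002, -1.0]]
force: [0.0, 0.4, -1.2]
opening: 0.266
grasp_force: 30.0
```

Call:
drive_tool(motion=[[[0,0,-40],[0,0,0]],[[0,0,-45],[0,0,0]],[[0,0,-32],[0,0,0]],[[20,6,0],[0,0,0]],[[34,10,0],[0,0,0]]])

```text
time_s: 43.85
position: [0.4291, -0.3307, 0.1819]
tcp_rot: [[-0.119, 0.993, 0.003], [0.993, 0.119, -0.004], [-0.004, 0.002, -1.0]]
force: [0.1, -0.1, -1.0]
opening: 0.268
grasp_force: 30.0
```

Call:
drive_tool(motion=[[[34,10,0],[0,0,0]],[[34,10,0],[0,0,0]],[[34,10,0],[0,0,0]],[[34,10,0],[0,0,0]],[[34,10,0],[0,0,0]]])

```text
time_s: 44.35
position: [0.4563, -0.1518, 0.1799]
tcp_rot: [[-0.122, 0.993, -0.002], [0.993, 0.122, 0.002], [0.002, -0.002, -1.0]]
force: [-0.1, 0.2, -1.7]
opening: 0.265
grasp_force: 30.0
```

Call:
drive_tool(motion=[[[34,10,0],[0,0,0]],[[34,10,0],[0,0,0]],[[34,10,0],[0,0,0]],[[34,10,0],[0,0,0]],[[34,10,0],[0,0,0]]])

```text
time_s: 44.85
position: [0.4849, 0.0226, 0.1798]
tcp_rot: [[-0.122, 0.993, -0.003], [0.993, 0.122, 0.001], [0.001, -0.003, -1.0]]
force: [-0.6, -0.5, -0.9]
opening: 0.265
grasp_force: 30.0
```

Call:
drive_tool(motion=[[[34,10,0],[0,0,0]],[[34,10,0],[0,0,0]],[[34,10,0],[0,0,0]],[[16,2,0],[0,0,0]],[[0,0,0],[0,0,0]]])

```text
time_s: 45.35
position: [0.502, 0.1439, 0.1797]
tcp_rot: [[-0.126, 0.992, -0.003], [0.992, 0.126, 0.0], [0.001, -0.003, -1.0]]
force: [0.6, -0.1, -0.9]
opening: 0.264
grasp_force: 30.0
```

Call:
drive_tool(motion=[[[0,0,0],[0,0,0]],[[0,0,0],[0,0,0]],[[0,0,0],[0,0,0]],[[0,0,0],[0,0,0]]])

```text
time_s: 45.75
position: [0.5038, 0.1405, 0.1805]
tcp_rot: [[-0.12, 0.993, -0.0], [0.993, 0.12, -0.0], [-0.0, -0.0, -1.0]]
force: [-0.1, -0.4, -1.3]
opening: 0.267
grasp_force: 30.0
```

Target is (.5034,.1425), so this is good. I'll place it and then move to look at the pad and outline.

Call:
drive_tool(motion=[[[1,0,40],[0,0,0]],[[0,0,40],[0,0,0]],[[0,0,25],[0,0,0]],[[0,0,11],[0,0,0]],[[0,0,5],[0,0,0]]])

```text
time_s: 46.25
position: [0.5036, 0.1419, 0.0587]
tcp_rot: [[-0.121, 0.993, -0.001], [0.993, 0.121, -0.0], [0.0, -0.001, -1.0]]
force: [-0.4, 0.3, -1.4]
opening: 0.269
grasp_force: 30.0
```

Call:
drive_tool(motion=[[[0,0,0],[0,0,0]],[[0,0,0],[0,0,0]]])

```text
time_s: 46.45
position: [0.5049, 0.1423, 0.0607]
tcp_rot: [[-0.121, 0.993, 0.003], [0.993, 0.121, 0.0], [-0.0, 0.003, -1.0]]
force: [-0.2, -0.9, -1.2]
opening: 0.27
grasp_force: 30.0
```

Call:
drive_tool(motion=[[[0,0,0],[0,0,0]],[[0,0,0],[0,0,0]],[[0,0,0],[0,0,0]],[[0,0,0],[0,0,0]],[[0,0,0],[0,0,0]]], gripper=1)

```text
time_s: 46.95
position: [0.5038, 0.1424, 0.0597]
tcp_rot: [[-0.122, 0.993, 0.0], [0.993, 0.122, 0.0], [-0.0, 0.0, -1.0]]
force: [-0.9, -0.2, -0.0]
opening: 0.637
grasp_force: 0.0
```

Call:
drive_tool(motion=[[[0,0,-30],[0,0,0]],[[0,0,-45],[0,0,0]],[[0,0,-45],[0,0,0]],[[-20,0,-20],[0,0,0]],[[-36,2,-20],[0,0,0]]])

```text
time_s: 47.45
position: [0.5123, 0.088, 0.2214]
tcp_rot: [[-0.125, 0.992, 0.002], [0.992, 0.125, 0.001], [0.0, 0.002, -1.0]]
force: [1.2, 0.7, -1.0]
opening: 0.985
grasp_force: 0.0
```

Call:
drive_tool(motion=[[[-36,2,-20],[0,0,0]],[[-36,2,-20],[0,0,0]],[[-36,2,-20],[0,0,0]],[[-36,2,0],[0,0,0]],[[-36,2,0],[0,0,0]]])

```text
time_s: 47.95
position: [0.5447, -0.092, 0.2805]
tcp_rot: [[-0.122, 0.993, 0.002], [0.993, 0.122, -0.001], [-0.001, 0.002, -1.0]]
force: [0.4, -0.4, -0.6]
opening: 1.0
grasp_force: 0.0
```

Call:
drive_tool(motion=[[[-36,2,0],[0,0,0]],[[-36,2,0],[0,0,0]],[[-36,2,0],[0,0,0]],[[-36,2,0],[0,0,0]],[[-36,2,0],[0,0,0]]])

```text
time_s: 48.45
position: [0.576, -0.2692, 0.2792]
tcp_rot: [[-0.122, 0.993, -0.001], [0.993, 0.122, 0.001], [0.001, -0.001, -1.0]]
force: [0.1, -0.5, -0.2]
opening: 0.999
grasp_force: 0.0
```

Call:
drive_tool(motion=[[[-36,2,0],[0,0,0]],[[-36,2,0],[0,0,0]],[[-36,2,0],[0,0,0]],[[-36,2,0],[0,0,0]],[[-10,0,0],[0,0,0]]])

```text
time_s: 48.95
position: [0.6025, -0.4238, 0.2784]
tcp_rot: [[-0.119, 0.993, -0.0], [0.993, 0.119, -0.001], [-0.001, -0.0, -1.0]]
force: [-0.9, 0.4, -0.7]
opening: 1.001
grasp_force: 0.0
```

Call:
drive_tool(motion=[[[0,0,0],[0,0,0]],[[0,0,0],[0,0,0]],[[0,0,0],[0,0,0]],[[0,0,0],[0,0,0]],[[0,0,0],[0,0,0]]])

```text
time_s: 49.45
position: [0.6031, -0.4187, 0.2801]
tcp_rot: [[-0.123, 0.992, 0.0], [0.992, 0.123, -0.0], [-0.0, 0.0, -1.0]]
force: [0.4, 0.4, -0.3]
opening: 0.999
grasp_force: 0.0
```

```bash
python3 - <<'E'
from h import *
s=read_state();print(s["position"],s["tcp_rot"][:,1])
a=capture("wrist");b=capture("top")
cv2.imwrite("pics/m10.png",np.vstack([cv2.resize(a[:280,:,::-1],(800,400),interpolation=3),cv2.resize(b[160:260,180:460,::-1],(560,200)).copy() if 0 else np.pad(cv2.resize(b[160:260,180:460,::-1],(560,200)),((0,0),(0,240),(0,0)))]))
E
```

```text
[ 0.60312861 -0.41867988  0.28005265] [9.92416632e-01 1.22919509e-01 1.54514264e-04]
```

View pics/m10.png

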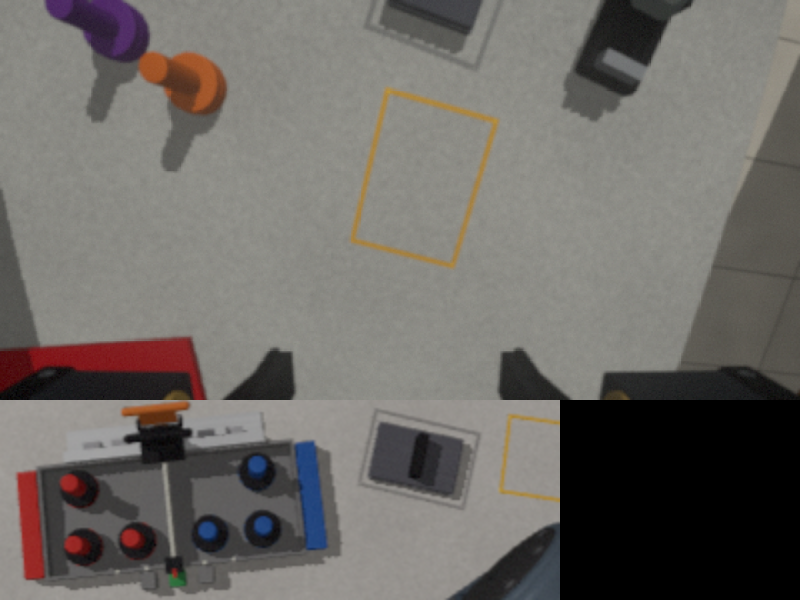

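All six stamps stand correctly sorted. The yellow outline corners are at (388,91), (497,121), (453,265) and (352,240).

```bash
python3 - <<'E'
import h
from h import *
w=lambda x,y,z,k:at("wrist",(x/k-.3,y/k-.3),z)
def rep(n,P):
    e=(P[0]-P[3]+P[1]-P[2])[:2];print(n,np.mean(P,0),"heading of y",np.degrees(np.arctan2(e[1],e[0])),np.linalg.norm(e)/2,np.linalg.norm(P[0]-P[1]))
rep("park",[w(x,y,0,1.4286) for x,y in[(388,91),(497,121),(453,265),(352,240)]])
s=read_state();print(s["joint_positions"])
s["position"]=np.array([.50306,-.28056,.17955]);c,q=.9924,.1230;s["tcp_rot"]=np.array([[-q,c,0],[c,q,0],[0,0,-1.]])
h.read_state=lambda:s
rep("pad",[w(x,y,.022,1) for x,y in[(394,5),(465,37),(413,146),(350,122)]])
rep("use",[w(x,y,.0,1) for x,y in[(382,0),(474,38),(412,170),(327,137)]])
E
```

```text
park [ 0.61991769 -0.3467568   0.        ] heading of y 82.15460670587703 0.14838534459573238 0.10919988067519917
[-4.34945584e+01  3.66344893e+01  6.03127616e+01  7.78588657e-04
  8.30365290e+01 -5.05282064e+01]
pad [ 0.61621791 -0.14410771  0.022     ] heading of y 77.47535291344781 0.1154857627698326 0.07867182742595771
use [ 0.61967107 -0.15108126  0.        ] heading of y 76.93688696993895 0.14929286880906092 0.10737694661856216
```

Call:
drive_tool(motion=[[[34,6,0],[0,0,0]],[[34,6,0],[0,0,0]],[[34,6,0],[0,0,0]],[[34,6,0],[0,0,0]],[[34,6,0],[0,0,0]]])

```text
time_s: 50.05
position: [0.6119, -0.2459, 0.2798]
tcp_rot: [[-0.122, 0.993, 0.0], [0.993, 0.122, -0.0], [-0.0, 0.0, -1.0]]
force: [0.7, -0.8, -0.0]
opening: 1.0
grasp_force: 0.0
```

Call:
drive_tool(motion=[[[34,6,0],[0,0,0]],[[34,6,0],[0,0,0]],[[34,5,0],[0,0,0]],[[0,0,0],[0,0,-0.139]],[[0,0,0],[0,0,-0.139]]])

```text
time_s: 50.55
position: [0.6165, -0.1423, 0.28]
tcp_rot: [[-0.397, 0.918, 0.0], [0.918, 0.397, -0.0], [-0.0, 0.0, -1.0]]
force: [-0.3, -0.6, 0.2]
opening: 1.002
grasp_force: 0.0
```

Call:
drive_tool(motion=[[[0,0,0],[0,0,-0.139]],[[0,0,0],[0,0,-0.139]],[[0,0,0],[0,0,-0.139]],[[0,0,0],[0,0,-0.139]],[[0,0,0],[0,0,-0.139]]])

```text
time_s: 51.05
position: [0.6164, -0.1439, 0.2798]
tcp_rot: [[-0.892, 0.453, 0.0], [0.453, 0.892, -0.0], [-0.0, 0.0, -1.0]]
force: [-0.2, -0.5, 0.2]
opening: 0.998
grasp_force: 0.0
```

Call:
drive_tool(motion=[[[0,0,0],[0,0,-0.139]],[[0,0,0],[0,0,-0.139]],[[-20,0,40],[0,0,0]],[[-20,0,30],[0,0,0]],[[0,0,10],[0,0,0]]])

```text
time_s: 51.55
position: [0.6557, -0.1517, 0.1959]
tcp_rot: [[-0.981, 0.196, -0.004], [0.196, 0.981, 0.002], [0.004, 0.001, -1.0]]
force: [-0.9, 0.6, 0.0]
opening: 1.002
grasp_force: 0.0
```

Call:
drive_tool(motion=[[[0,0,0],[0,0,0]],[[0,0,0],[0,0,0]],[[0,0,0],[0,0,0]],[[0,0,0],[0,0,0]],[[0,0,0],[0,0,0]]])

```text
time_s: 52.05
position: [0.6559, -0.1521, 0.201]
tcp_rot: [[-0.981, 0.196, 0.002], [0.196, 0.981, -0.001], [-0.002, -0.0, -1.0]]
force: [-0.0, 0.5, 0.4]
opening: 1.002
grasp_force: 0.0
```

```bash
python3 - <<'E'
from h import *
s=read_state();print(s["position"],s["tcp_rot"][:,1])
crop("w11",capture("wrist"),0,0,560,420,1.4)
E
```

```text
[ 0.65592808 -0.15208796  0.20101628] [ 1.96498970e-01  9.80503940e-01 -4.23089431e-04]
```

View pics/w11.png

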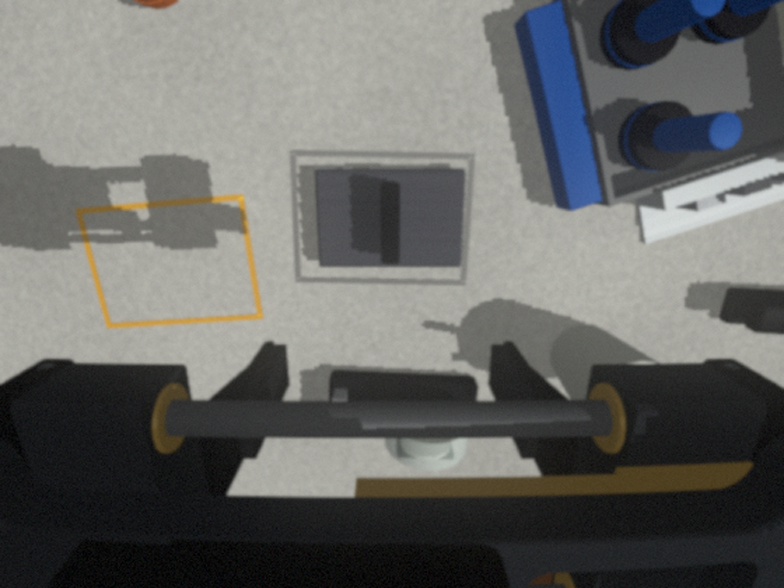

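The pad lid corners are (316,169), (462,169), (463,267) and (320,266), with the bar at x 382-399. The yellow corners are (79,211), (242,197), (260,317) and (108,325).

```bash
python3 - <<'E'
from h import *
w=lambda p,z:at("wrist",(p[0]/1.4-.3,p[1]/1.4-.3),z)
s=read_state();R=s["tcp_rot"];p=s["position"]
for n,z,C in[("pad",.022,[(316,169),(462,169),(463,267),(320,266)]),("park",0,[(79,211),(242,197),(260,317),(108,325)]),("bar",.052,[(382,181),(399,181),(399,263),(382,263)])]:
    P=np.array([w(c,z) for c in C]);e=P[1]-P[0]+P[2]-P[3];g=P[0]-P[3]+P[1]-P[2];m=P.mean(0)
    print(n,m,"yhead",np.degrees(np.arctan2(e[1],e[0])),"xhead",np.degrees(np.arctan2(g[1],g[0])),np.linalg.norm(e)/2,np.linalg.norm(g)/2,"tool",1000*(R.T@(m-p)))
E
```

```text
pad [ 0.61655144 -0.14265154  0.022     ] yhead 78.45613307153388 xhead 170.218365045234 0.11746143989323606 0.07884068289152206 tool [ 40.65482372   1.55636392 178.61921906]
park [ 0.61930689 -0.34603296  0.        ] yhead 82.2135175711603 xhead 171.74106690936742 0.14976557765813925 0.10903496557895422 tool [  -1.9770101  -197.31156287  200.74766372]
bar [ 0.61584122 -0.1424569   0.052     ] yhead 78.66914728331083 xhead 168.73036415564803 0.012614616057953228 0.0606434874373591 tool [ 41.34141819   1.59857023 148.61806733]
```

Call:
drive_tool(motion=[[[21,1.5,0],[0,0,0]],[[20,0,40],[0,0,0]],[[0,0,40],[0,0,0]],[[0,0,40],[0,0,0]],[[0,0,25],[0,0,0]]])

```text
time_s: 52.6
position: [0.6143, -0.1419, 0.0523]
tcp_rot: [[-0.98, 0.197, -0.003], [0.197, 0.98, 0.001], [0.003, 0.001, -1.0]]
force: [-0.8, 0.1, 0.2]
opening: 1.002
grasp_force: 0.0
```

Call:
drive_tool(motion=[[[0,0,14],[0,0,0]],[[0,0,8],[0,0,0]],[[0,0,4],[0,0,0]],[[0,0,0],[0,0,0]],[[0,0,0],[0,0,0]]])

```text
time_s: 53.1
position: [0.6167, -0.1428, 0.0298]
tcp_rot: [[-0.981, 0.196, 0.002], [0.196, 0.981, -0.001], [-0.002, -0.001, -1.0]]
force: [0.3, 0.4, -0.3]
opening: 0.999
grasp_force: 0.0
```

Call:
drive_tool(motion=[[[0,0,0],[0,0,0]],[[0,0,0],[0,0,0]],[[0,0,0],[0,0,0]]])

```text
time_s: 53.4
position: [0.616, -0.1425, 0.0291]
tcp_rot: [[-0.981, 0.196, 0.001], [0.196, 0.981, -0.0], [-0.001, -0.0, -1.0]]
force: [0.5, 0.4, 0.4]
opening: 0.997
grasp_force: 0.0
```

Call:
drive_tool(motion=[[[0,0,0],[0,0,0]],[[0,0,0],[0,0,0]],[[0,0,0],[0,0,0]],[[0,0,0],[0,0,0]],[[0,0,0],[0,0,0]]], gripper=0)

```text
time_s: 53.9
position: [0.6157, -0.1425, 0.0285]
tcp_rot: [[-0.98, 0.197, -0.0], [0.197, 0.98, -0.0], [0.0, -0.0, -1.0]]
force: [0.3, 0.5, 0.2]
opening: 0.632
grasp_force: 0.0
```

Call:
drive_tool(motion=[[[0,0,0],[0,0,0]],[[0,0,0],[0,0,0]],[[0,0,0],[0,0,0]],[[0,0,0],[0,0,0]],[[0,0,0],[0,0,0]]])

```text
time_s: 54.4
position: [0.6158, -0.1424, 0.0286]
tcp_rot: [[-0.981, 0.197, -0.0], [0.197, 0.981, 0.0], [0.0, 0.0, -1.0]]
force: [1.1, -0.4, -0.4]
opening: 0.172
grasp_force: 0.0
```

Call:
drive_tool(motion=[[[0,0,0],[0,0,0]],[[0,0,0],[0,0,-0.02]],[[0,0,0],[0,0,-0.02]],[[0,0,0],[0,0,-0.021]],[[0,0,0],[0,0,0]]])

```text
time_s: 54.9
position: [0.6158, -0.1424, 0.0286]
tcp_rot: [[-0.991, 0.136, 0.0], [0.136, 0.991, -0.0], [-0.0, -0.0, -1.0]]
force: [0.9, -0.3, 0.1]
opening: 0.156
grasp_force: 30.0
```

Call:
drive_tool(motion=[[[-1,-8,0],[0,0,0]],[[-2,-14,0],[0,0,0]],[[-2.3,-15,0],[0,0,0]],[[-2.3,-15,0],[0,0,0]],[[-2.3,-15,0],[0,0,0]]])

```text
time_s: 55.4
position: [0.6163, -0.2119, 0.0286]
tcp_rot: [[-0.991, 0.137, -0.0], [0.137, 0.991, 0.0], [0.0, 0.0, -1.0]]
force: [-0.4, 2.7, 1.7]
opening: 0.159
grasp_force: 30.0
```

Call:
drive_tool(motion=[[[-2.3,-15,0],[0,0,0]],[[-2.3,-15,0],[0,0,0]],[[-2.3,-15,0],[0,0,0]],[[-2.3,-15,0],[0,0,0]],[[-2.3,-15,0],[0,0,0]]])

```text
time_s: 55.9
position: [0.6175, -0.2872, 0.0286]
tcp_rot: [[-0.991, 0.136, -0.0], [0.136, 0.991, 0.0], [0.0, 0.0, -1.0]]
force: [0.4, 3.4, 1.9]
opening: 0.162
grasp_force: 30.0
```

Call:
drive_tool(motion=[[[-2.3,-15,0],[0,0,0]],[[-2.3,-15,0],[0,0,0]],[[-2.3,-15,0],[0,0,0]],[[-2,-9,0],[0,0,0]],[[-1,-5,0],[0,0,0]]])

```text
time_s: 56.4
position: [0.6193, -0.3469, 0.0286]
tcp_rot: [[-0.991, 0.137, 0.0], [0.137, 0.991, 0.0], [-0.0, 0.0, -1.0]]
force: [-0.0, 4.5, 3.7]
opening: 0.163
grasp_force: 30.0
```

Call:
drive_tool(motion=[[[0,0,0],[0,0,0]],[[0,0,0],[0,0,0]],[[0,0,0],[0,0,0]]])

```text
time_s: 56.7
position: [0.6196, -0.3466, 0.0286]
tcp_rot: [[-0.991, 0.136, 0.001], [0.136, 0.991, -0.002], [-0.001, -0.002, -1.0]]
force: [0.4, -2.1, 0.5]
opening: 0.155
grasp_force: 30.0
```

Now I'll release, rise, back off and check.

Call:
drive_tool(motion=[[[0,0,0],[0,0,0]],[[0,0,0],[0,0,0]],[[0,0,0],[0,0,0]],[[0,0,0],[0,0,0]],[[0,0,0],[0,0,0]]], gripper=1)

```text
time_s: 57.2
position: [0.6194, -0.3456, 0.0285]
tcp_rot: [[-0.991, 0.136, -0.0], [0.136, 0.991, 0.0], [0.0, 0.0, -1.0]]
force: [-0.7, -0.6, -0.9]
opening: 0.529
grasp_force: 0.0
```

Call:
drive_tool(motion=[[[0,0,0],[0,0,0]],[[0,0,-20],[0,0,0]],[[0,0,-40],[0,0,0]],[[0,0,-45],[0,0,0]],[[0,0,-45],[0,0,0]]])

```text
time_s: 57.7
position: [0.619, -0.3456, 0.1796]
tcp_rot: [[-0.991, 0.136, -0.001], [0.136, 0.991, 0.001], [0.001, 0.001, -1.0]]
force: [0.6, -0.7, 0.2]
opening: 0.957
grasp_force: 0.0
```

Call:
drive_tool(motion=[[[-30,0,-20],[0,0,0]],[[-30,0,0],[0,0,0]],[[0,0,0],[0,0,0]],[[0,0,0],[0,0,0]],[[0,0,0],[0,0,0]]])

```text
time_s: 58.2
position: [0.6774, -0.3535, 0.1974]
tcp_rot: [[-0.991, 0.137, -0.003], [0.137, 0.991, 0.002], [0.003, 0.001, -1.0]]
force: [-1.0, 0.1, 0.2]
opening: 0.999
grasp_force: 0.0
```

```bash
python3 - <<'E'
from h import *
s=read_state();print(s["position"],s["tcp_rot"][:,1])
a=capture("wrist");b=capture("top")
np.save("wf.npy",a)
cv2.imwrite("pics/fin.png",np.vstack([cv2.resize(a[:280,:,::-1],(800,400),interpolation=3),np.pad(cv2.resize(b[160:260,180:460,::-1],(560,200)),((0,0),(0,240),(0,0)))]))
E
```

```text
[ 0.67741395 -0.35345475  0.19736089] [0.13656415 0.9906304  0.00127793]
```

```bash
python3 - <<'E'
from h import *
im=np.load("wf.npy");h=cv2.cvtColor(im,cv2.COLOR_RGB2HSV).astype(int)
y=((abs(h[...,0]-21)<6)&(h[...,1]>110)).astype(np.uint8); y[255:]=0
k,l,st,c=cv2.connectedComponentsWithStats(y);i=1+np.argmax(st[1:,4]);yx=np.argwhere(l==i)[:,::-1]
print("outline",cv2.boxPoints(cv2.minAreaRect(yx.astype(np.float32))).round(1).tolist())
hull=cv2.convexHull(yx.astype(np.int32));M=np.zeros(y.shape,np.uint8);cv2.fillConvexPoly(M,hull,1)
q=cv2.approxPolyDP(hull,8,True)[:,0];print("out poly",q.tolist())
Q=np.array([at("wrist",u,0) for u in q.astype(float)]);print("park",Q.mean(0))
d=((im.max(2)<80)&(M>0)&(y==0)).astype(np.uint8)
d=cv2.morphologyEx(d,cv2.MORPH_OPEN,np.ones((5,5),np.uint8))
k,l,st,c=cv2.connectedComponentsWithStats(d);i=1+np.argmax(st[1:,4]);print("dark",st[i],c[i])
bl=(h[...,2]<45)&(M>0);print("bar px",np.argwhere(bl).mean(0)[::-1],bl.sum())
E
```

```text
outline [[209.0, 89.0], [343.0, 89.0], [343.0, 187.0], [209.0, 187.0]]
out poly [[343, 90], [337, 186], [215, 186], [209, 90]]
park [ 0.61975579 -0.34692039  0.        ]
dark [ 238  105   72   71 3098] [269.10296966 138.30116204]
bar px [275.18406593 140.55494505] 364
```

```bash
python3 - <<'E'
from h import *
print("bar",at("wrist",(275.2,140.5),.045))
im=capture("top");h=cv2.cvtColor(im,cv2.COLOR_RGB2HSV).astype(int)
T=np.array([.537,.197]);c,q=.9925,.122
for n,m in(("red",((h[...,0]<6)|(h[...,0]>174))&(h[...,1]>150)&(h[...,2]>90)),("blue",(abs(h[...,0]-109)<10)&(h[...,1]>130)&(h[...,2]>50))):
    m=m.copy();m[:,350:]=0
    k,_,st,cc=cv2.connectedComponentsWithStats(m.astype(np.uint8))
    for i in range(1,k):
        if st[i,4]>20:
            d=at("top",cc[i],.075)[:2]-T;print(n,cc[i].round(1),st[i,4],"tray",(1000*np.array([c*d[0]+q*d[1],-q*d[0]+c*d[1]])).round())
E
```

```text
bar [ 0.61762691 -0.34729228  0.045     ]
red [195.  222.4] 489 tray [ -6. 183.]
red [214.2 201. ] 64 tray [ 46. 127.]
red [244.7 228.6] 67 tray [-36.  52.]
red [216.5 231.8] 65 tray [-37. 127.]
blue [ 93.8 159.6] 102 tray [194. 448.]
blue [334.9 207.5] 525 tray [  -4. -193.]
blue [308.1 192.8] 90 tray [  42. -126.]
blue [311.1 222.5] 79 tray [ -38. -125.]
blue [283.5 225.1] 80 tray [-37. -52.]
```

```bash
python3 -c "
from rig import *
print(hand_in())"
```

```text
the job is handed in; nothing more can be done
None
```

I handed the job in at about 58 s, but the hand-in returned no verdict. By my last measurements the divider is locked at the green tag, all six stamps stand in the right compartments, and the ink pad is inside the yellow outline with its centre about 2 mm off.

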